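# Cup over the blow-dry peg

## Robot

A 7-joint arm with a two-finger parallel gripper is mounted at the origin on the work surface. World frame = base frame: x ahead of the robot, y to its left, z up, the work surface at z = 0. Lengths are in m, angles in degrees, forces in N, time in s.
With the tool pointing down it reaches from about 0.425 to 0.875 m from the base axis. Payload 4.7 kg.
Tool frame: the origin (TCP) lies at the very end of the fingers, on their centre line; the grasp point (between the pads) lies 19 mm behind it (env.grip_point_offset is the distance from the TCP to the grasp point, in m); z points along the fingers, y is the line along which they close (so a half turn about z gives the same grasp; the last joint's range is limited). The gripper opens to 87 mm and grips with 3 to 60 N. Pads are 19 mm wide; open, the fingers measure 117 mm over their backs; the gripper's body (75 mm by 190 mm) begins 51 mm behind the grasp point.
Start: joints at [0.808, 18.392, -4.016, 83.108, 1.295, 78.541, -3.26], TCP at [0.65, -0, 0.223] pointing down, gripper open.
Joint ranges: [-163.93, 163.93], [-17.29, 119.83], [-79.2, 71.16], [3.27, 140.29], [-89.18, 269.18], [5.43, 117.66], [-154.24, 154.24]. Speed limits (degrees/s): [147.25, 147.25, 180, 180, 180, 180, 180].

## Interface

Orientations are given as [roll, pitch, yaw] about the fixed x, y, z axes, in that order (R = Rz(yaw) Ry(pitch) Rx(roll)).
In Python, from cell import env gives the robot as it stands.
- The arm moves only by the tool jog_arm, never from a script. Its argument "motion" is a list of rows, each an object of numbers: "x", "y", "z": the shift along the tool's x, y, z in cm; "ax", "ay", "az": the turn, a rotation vector about the tool's x, y, z in degrees. In form: [{"x": .., "y": .., "z": .., "ax": .., "ay": .., "az": ..}, ...]. A call has exactly 5 rows; each row shifts and turns the commanded pose from where the row before left it, along the tool's axes as they then stand; what a row does not reach is not made up. A row lasts 1/10 s, in which the tool goes at most 50 mm and 8.59 degrees, less where a joint would pass 70% of its speed; a pose out of reach is approached as far as the arm can. A call is refused whole if a number of a shift passes 5 or a number of a turn 8.59, either way. A call with a gripper value outside its range is refused whole. "claw" is the gripper command: -1 is shut, 1 is fully open, values between are in proportion, set as the call begins (left out, the last holds). The fingers move at their own pace and stop on an object; "squeeze" is the grip in N (left out, the last holds). Time passes only in rows, so rows that do not move let the fingers close, or fill a call up. It gives the time, the measured TCP pose, the force, the opening and the grip force at its end, in the units of the state.
- env.get_obs(): the state, without advancing time (a new reading comes with each control period).
- env.read_camera(name): name is "scene" or "side" or "wrist"; returns the picture (384x512x3 uint8, red, green, blue); there is no depth.
- env.camera_params(name): a dict with "fx", "fy", "cx", "cy" (pixels), "extrinsics" (4x4, takes a point from world to camera coordinates). Camera axes: x right, y up, looking along -z (the intrinsics and any distortion apply to the point x, -y, -z); pixel columns grow to the right and rows downward; lengths in m; the calibration is good to about 2 mm. The wrist camera is an equidistant fisheye: a pixel r from the principal point sees the ray r / f radians off the axis. A picture is of the moment at which its call begins: read the wrist's pose just before it. camera_params takes no time and is no camera call; for the wrist camera it gives the pose at the moment of the call.
- env.sign_off(): hands the job in; it is judged then, once.
The state is a dict: "time_s": time; "qpos": joint angles; "joint_velocities": joint speeds; "effort": joint torques, N m; "tool_pos": TCP position; "tool_rot": TCP orientation; "force": force on the tool from outside, world axes, zero at the start; "wrist_torque": the same for the moment, N m; "grip_width": finger opening in m; "grasp_force": force on a finger pad.
Only numpy, scipy, OpenCV 4.12 (cv2) and the standard library are available. Lean on these libraries where they do the work, as an engineer would, in place of code of your own. Each camera call takes 0.05 s, during which the arm holds its last target. There are 200 camera calls.

## Task

A freshly washed aluminium cup stands mouth up and has to go mouth down on the blow-dry peg: turn it over by laying it on its side in the orange V-rest, letting go of it there and taking it again the other way, then lower it gently over the white peg until its rim sits fully home on the black rubber collar, and let go. Only when it sits there, turn the red lever of the air valve to half open (45 degrees between across and along the brass pipe). Do not disturb the other things on the bench.

Things in the scene. Friction and masses are not known exactly. Their poses are not given: they have to be found in the camera images.
- cup: Turned aluminium cup, a plain round sleeve closed at one end: 52 mm outside diameter, 90 mm long, 4 mm wall, bore 44 mm wide and 72 mm deep, about 0.23 kg, centre of mass 38 mm from the closed end, which is painted blue (16 mm). Origin: centre of the closed end's outer face; z along the axis to the mouth, up at the start. Starts in the middle or left of the bench.
- cup_mid (a point): Point on the cup's axis halfway along it, 45 mm from either end.
- cup_rim (a point): Centre of the cup's mouth, in the plane of the rim.
- vrest: Fixed V-rest: two orange 90-degree V saddles 12 mm thick, centred 32 mm either side of the middle (52 mm free between them for fingers), on a dark steel foot 110 x 70 x 12 mm. Origin under the foot's centre; the V runs along its x axis; the saddle arms end 61 mm above the table, 36 mm to either side. It stands in the middle or left of the bench.
- vrest_axis (a point): Middle of the line where the axis of the cup comes to lie in the V-rest, 67 mm above the table; x along the V.
- station: Fixed blow-dry station: teal base plate 100 x 260 x 20 mm (x, y, z), origin under its centre. Peg centre at y = -80 mm, valve stem at y = +75 mm; a brass pipe of 20 mm diameter runs along y through the valve, its centre 62 mm high, from y = 20 to y = 130 mm.
- peg_seat (a point): Centre of the top face of the black rubber collar (72 mm diameter, 26 mm above the table) on which the cup's rim must sit, at the foot of the white peg. The peg is 40 mm in diameter and rises 60 mm above this point, the last 10 mm tapering to 24 mm diameter.
- peg_tip (a point): Centre of the peg's flat top, 86 mm above the table.
- valve (a joint): Opening of the air valve in rad: 0 shut (red lever across the pipe, pointing to the station's -x), 1.57 fully open (lever along the pipe, pointing to the station's +y, away from the peg); 0.785 is half open. It opens clockwise seen from above, stays where it is left, and starts between 0 and 0.3.
- valve_pivot (a point): On the axis of the valve's upright stem, at the lever's mid height, 102 mm above the table.
- valve_grip (a point): Point on the red lever 60 mm from the stem, at its mid height (102 mm above the table); the lever is a level bar 85 mm long, 14 mm wide, 12 mm high; the point's -x points along the lever away from the stem.
- jar: Bystander: glass jar with a steel lid, 64 mm diameter, 85 mm high.
- toolpost: Bystander: dark steel tool post, 75 x 75 x 50 mm, with a stub on top to 70 mm.
- wrench: Bystander: wrench lying flat on the table between the middle and left places.
- brush: Bystander: brush lying on the table.
- bitbox: Bystander: small open black box, 75 x 55 x 35 mm.
- caliper: Bystander: caliper, 200 mm long, lying on the table.

How it is judged:
By the outcome, as a careful person would: the job done as asked, in the order asked, and still so for the second after the job is handed in, with the robot touching nothing.
It also fails if it takes over 72 s, if anything falls off the work surface, if the arm or the gripper's body presses on something with over 40 N, if the wrist force passes 120 N, or if a joint passes its speed limit or range.

## Working session

There is one attempt and no reset: what is moved stays moved. The work goes in short steps, Python scripts to look and compute and a tool call to move; the robot and the scene stay as the last step left them, time stands still between calls to the robot, and variables do not carry over. Pictures are saved under pics/ and viewed, at most 10 in all, crops included, and the job is handed in when it is done.

Besides the shell and the picture viewer there is one more tool, called after "Emit:" by a JSON object that holds its "fn" and its "kwargs", one argument or row to a line. jog_arm: Moves the arm, as the interface text tells. Its arguments: {"type":"object","properties":{"motion":{"type":"array"},"claw":{"type":"number"},"squeeze":{"type":"number"}},"required":["motion"]}

```bash
mkdir -p pics; ls; python3 - <<'E'
from cell import env
import cv2,numpy as np
ims=[]
for n in ("scene","side"):
    im=env.read_camera(n); cv2.imwrite(f"pics/{n}0.png",im[:,:,::-1]); p=env.camera_params(n); print(n,p)
E
python3 - <<'E'
import cv2
for n in("scene","side"):
    im=cv2.imread(f"pics/{n}0.png"); cv2.imwrite(f"pics/{n}0b.png",cv2.resize(im,(800,600),interpolation=cv2.INTER_CUBIC))
E
```

```text
pics
scene {'fx': 385.3569931425025, 'fy': 385.3569931425025, 'cx': 253.3337453122055, 'cy': 196.37648168007178, 'extrinsics': array([[-0.86970808,  0.49333941,  0.01496963,  0.51966118],
       [-0.26585621, -0.49380045,  0.82793816,  0.10459034],
       [ 0.41584653,  0.71608473,  0.56061959, -1.3026756 ],
       [ 0.        ,  0.        ,  0.        ,  1.        ]])}
side {'fx': 452.0940357214955, 'fy': 452.0940357214955, 'cx': 254.12027859914315, 'cy': 191.0575748921908, 'extrinsics': array([[ 0.78158787, -0.62360778,  0.01528869, -0.46738374],
       [ 0.3982919 ,  0.51775511,  0.75716128, -0.31879401],
       [-0.48008746, -0.58569871,  0.65304904, -0.86005356],
       [ 0.        ,  0.        ,  0.        ,  1.        ]])}
```

View pics/scene0b.png

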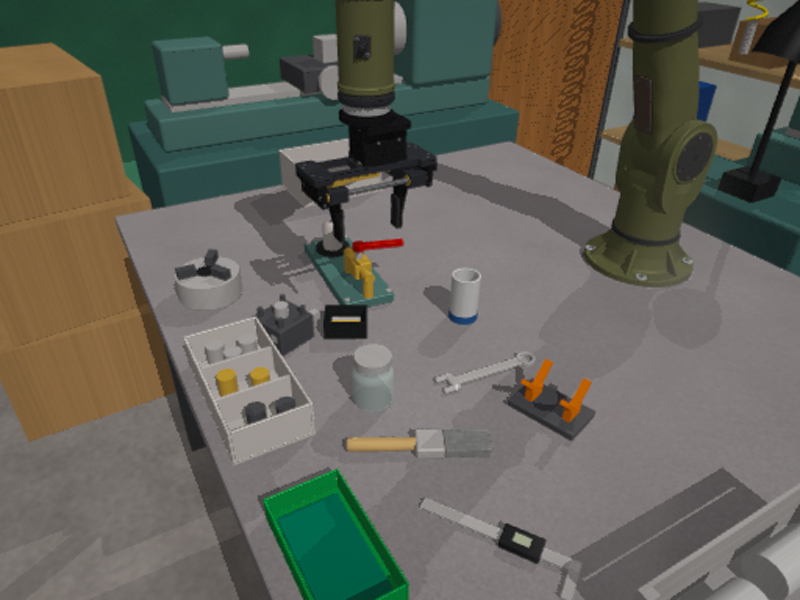

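View pics/side0b.png

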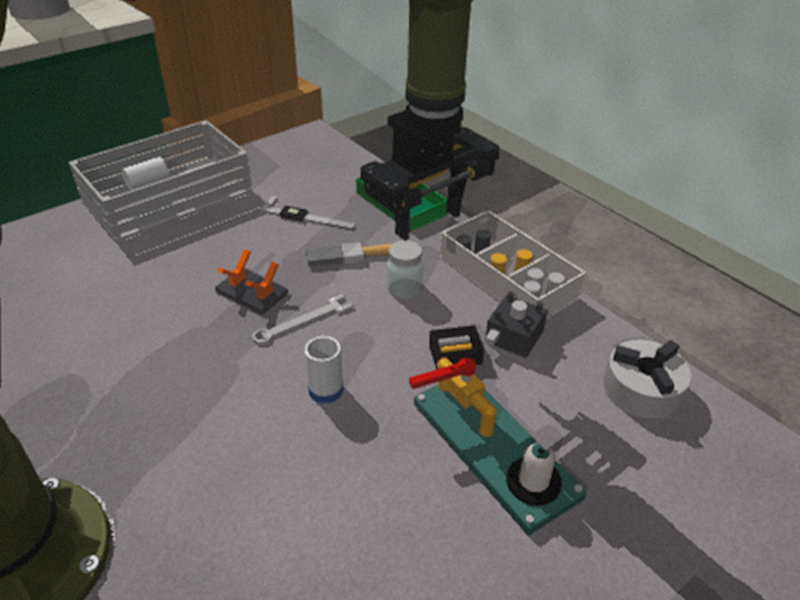

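The scene view (800x600) shows the cup with its rim at (466,276), the V-rest arms at (540,365)/(580,385) and the station at (350,270). The side view shows the cup rim at (323,349), the V-rest at (252,285), the peg top at (540,450) and the lever from (465,369) to (412,381).

```bash
cat > h.py <<'E'
import numpy as np, cv2
from cell import env
from scipy.spatial.transform import Rotation as Rn
def ray(p,u,v,fish=False):
    E=np.array(p["extrinsics"]); a=(u-p["cx"])/p["fx"]; b=(v-p["cy"])/p["fy"]
    if fish:
        r=np.hypot(a,b)+1e-12; d=np.array([a/r*np.sin(r),-b/r*np.sin(r),-np.cos(r)])
    else: d=np.array([a,-b,-1.])
    R=E[:3,:3]; return -R.T@E[:3,3], R.T@d
def plane(p,u,v,z,fish=False):
    o,d=ray(p,u,v,fish); return o+d*(z-o[2])/d[2]
def proj(p,P,fish=False):
    E=np.array(p["extrinsics"]); c=np.atleast_2d(P)@E[:3,:3].T+E[:3,3]
    x,y,z=c[:,0],-c[:,1],-c[:,2]
    if fish:
        r=np.hypot(x,y)+1e-12; k=np.arctan2(r,z)/r
    else: k=1/z
    return np.c_[p["fx"]*x*k+p["cx"],p["fy"]*y*k+p["cy"]]
E
python3 - <<'E'
from h import *
S=800/512
pts={"scene":{"cuprim":(466,276,.09),"cupbase":(463,314,0),"pegtip":(331,226,.086),"orngA":(546,363,.061),"orngB":(587,382,.061),"footL":(508,402,.012),"footF":(574,435,.012),"footR":(594,410,.012),"plateF":(352,306,.02),"plateR":(392,294,.02),"plateL":(306,243,.02),"levtip":(403,242,.108),"levstem":(357,246,.108),"jar":(374,357,.085)},
"side":{"cuprim":(323,349,.09),"cupbase":(326,391,0),"pegtip":(540,447,.086),"orngA":(242,254,.061),"orngA2":(220,269,.061),"orngB":(271,267,.061),"orngB2":(250,285,.061),"footL":(216,289,.012),"footF":(262,309,.012),"footR":(288,290,.012),"plateL":(415,397,.02),"plateF":(530,525,.02),"plateR":(584,487,.02),"levtip":(412,380,.108),"levstem":(467,366,.108),"jar":(405,250,.085)}}
for n,d in pts.items():
    p=env.camera_params(n)
    for k,(u,v,z) in d.items(): print(n,k,plane(p,u/S,v/S,z).round(3)[:2])
print({k:np.round(v,3) for k,v in env.get_obs().items() if k!='effort'})
p=env.camera_params("wrist");print(p)
E
```

```text
scene cuprim [0.46  0.005]
scene cupbase [ 0.452 -0.004]
scene pegtip [ 0.585 -0.291]
scene orngA [0.47  0.232]
scene orngB [0.447 0.294]
scene footL [0.536 0.233]
scene footF [0.496 0.332]
scene footR [0.434 0.308]
scene plateF [ 0.634 -0.099]
scene plateR [ 0.55 -0.1 ]
scene plateL [ 0.614 -0.364]
scene levtip [ 0.512 -0.127]
scene levstem [ 0.594 -0.153]
scene jar [0.705 0.122]
side cuprim [ 0.455 -0.006]
side cupbase [ 0.455 -0.006]
side pegtip [ 0.576 -0.316]
side orngA [0.49  0.299]
side orngA2 [0.44  0.285]
side orngB [0.511 0.237]
side orngB2 [0.459 0.217]
side footL [0.431 0.299]
side footF [0.468 0.204]
side footR [0.529 0.22 ]
side plateL [ 0.543 -0.111]
side plateF [ 0.521 -0.363]
side plateR [ 0.619 -0.368]
side levtip [ 0.507 -0.144]
side levstem [ 0.583 -0.17 ]
side jar [0.702 0.111]
{'time_s': np.float64(0.1), 'qpos': array([ 0.806, 18.434, -4.016, 83.168,  1.296, 78.54 , -3.262]), 'joint_velocities': array([ 0.108, -0.19 ,  0.062, -0.198,  0.007,  0.057,  0.066]), 'tool_pos': array([ 0.65 , -0.   ,  0.222]), 'tool_rot': array([-1.79904e+02,  6.00000e-03,  9.00040e+01]), 'force': array([-0.278,  0.459,  0.378]), 'wrist_torque': array([ 0.037,  0.046, -0.035]), 'grasp_force': np.float64(0.0), 'grip_width': np.float64(0.087)}
{'fx': 297.3186396354542, 'fy': 297.3186396354542, 'cx': 254.72804516532224, 'cy': 192.56413819462628, 'extrinsics': array([[ 9.99997654e-01, -2.36813736e-04, -2.15312908e-03,
        -6.49148536e-01],
       [-3.45693351e-04,  9.63818282e-01, -2.66559935e-01,
         3.15110555e-02],
       [ 2.13835023e-03,  2.66560054e-01,  9.63815939e-01,
        -3.90114538e-01],
       [ 0.00000000e+00,  0.00000000e+00,  0.00000000e+00,
         1.00000000e+00]])}
```

```bash
python3 - <<'E'
from h import *
import pickle
p=env.camera_params("wrist"); im=env.read_camera("wrist")[:,:,::-1]
pickle.dump((p,im),open("w0.pkl","wb"))
cv2.imwrite("pics/w0.png",cv2.resize(im,(800,600),interpolation=cv2.INTER_CUBIC))
E
```

```text
(no output)
```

View pics/w0.png

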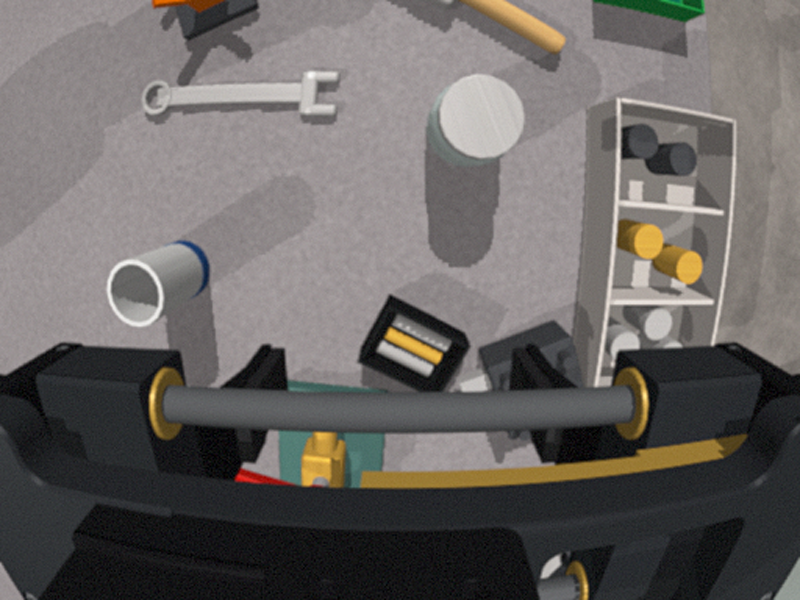

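The wrist view shows the cup rim centred at (136,292), the wrench at (150–335,95), the valve at (322,465) and the V-rest cut off by the top edge at (185,5). The two fingers are at (260,400) and (540,400).

```bash
python3 - <<'E'
from h import *
import pickle
S=800/512
p,im=pickle.load(open("w0.pkl","rb"))
for k,u,v,z in [("rim",136,292,.09),("bottom far",208,270,0.008),("jarlid",478,118,.085),("wrL",157,98,.005),("wrR",335,93,.005),("stem",321,480,.108)]:
    print(k,plane(p,u/S,v/S,z,True).round(4)[:2])
ps={n:env.camera_params(n) for n in("scene","side")}
print("cam in scene",proj(ps["scene"],[0.65,.074,.384])*S)
# cup fit: silhouette mask IoU in three views
from scipy.optimize import minimize
a=np.linspace(0,2*np.pi,60); C=np.c_[np.cos(a)*.026,np.sin(a)*.026]
ims={n:cv2.imread(f"pics/{n}0.png") for n in ps}; ims["wrist"]=im; ps["wrist"]=p
def hull(n,x,y):
    P=np.vstack([np.c_[C+[x,y],np.full(60,z)] for z in (0,.09)])
    return cv2.convexHull((proj(ps[n],P,n=="wrist")*16).astype(np.int32))
E={n:cv2.GaussianBlur(cv2.magnitude(*[cv2.Sobel(cv2.cvtColor(i,cv2.COLOR_BGR2GRAY).astype(np.float32),cv2.CV_32F,*d) for d in((1,0),(0,1))]),(0,0),1.0) for n,i in ims.items()}
def sc(n,x,y):  # mean edge strength on outline
    m=np.zeros(E[n].shape,np.uint8); cv2.polylines(m,[hull(n,x,y)],True,255,1,cv2.LINE_AA,4)
    return (E[n]*m).sum()/m.sum()
xs=np.arange(.440,.475,.001); ys=np.arange(-.02,.02,.001)
G={n:np.array([[sc(n,x,y) for y in ys] for x in xs]) for n in ims}
for n,g in list(G.items())+[("all",sum(g/g.max() for g in G.values()))]:
    i,j=np.unravel_index(g.argmax(),g.shape); print(n,xs[i].round(4),ys[j].round(4),g.max())
E
```

```text
rim [ 0.4579 -0.0009]
bottom far [ 0.4833 -0.0023]
jarlid [0.7002 0.1117]
wrL [0.4376 0.1537]
wrR [0.5985 0.1424]
stem [ 0.5926 -0.1395]
cam in scene [[393.15979236 138.85856705]]
scene 0.458 0.0 97.70762350936968
side 0.455 -0.005 125.0482495630528
wrist 0.456 -0.002 144.60065206350248
all 0.456 -0.002 2.9261174071090448
```

```bash
cat > fit.py <<'E'
from h import *
from scipy.optimize import differential_evolution
def edge(i): 
    g=[cv2.Sobel(cv2.GaussianBlur(i,(0,0),.8).astype(np.float32),cv2.CV_32F,*d) for d in((1,0),(0,1))]
    m=np.sqrt(g[0]**2+g[1]**2).max(2); return cv2.GaussianBlur(np.minimum(m,120),(0,0),.8)
def rect(a,b,z,n=40):
    t=np.linspace(-1,1,n); return np.vstack([np.c_[a*t,0*t+b,0*t+z],np.c_[a*t,0*t-b,0*t+z],np.c_[0*t+a,b*t,0*t+z],np.c_[0*t-a,b*t,0*t+z]])
def circ(r,x,y,z,n=40):
    a=np.linspace(0,2*np.pi,n); return np.c_[x+r*np.cos(a),y+r*np.sin(a),0*a+z]
V=np.vstack([rect(.055,.035,.012)]+[np.c_[np.full(20,x),s*np.linspace(.012,.036,20),np.linspace(.037,.061,20)] for x in(-.038,-.026,.026,.038) for s in(1,-1)])
ST=np.vstack([rect(.05,.13,.02,60),circ(.036,0,-.08,.026),circ(.012,0,-.08,.086,15)])
def place(M,q):
    c,s=np.cos(q[2]),np.sin(q[2]); return np.c_[M[:,0]*c-M[:,1]*s+q[0],M[:,0]*s+M[:,1]*c+q[1],M[:,2]]
def score(M,q,views):
    t=0
    for p,E,f in views:
        u=proj(p,place(M,q),f).astype(np.float32); t+=cv2.remap(E,u[:,:1],u[:,1:],cv2.INTER_LINEAR).mean()
    return t
def fit(M,views,lo,hi):
    r=differential_evolution(lambda q:-score(M,q,views),list(zip(lo,hi)),seed=1,popsize=25,maxiter=150,tol=1e-6); return r.x,-r.fun
E
python3 - <<'E'
from fit import *
vs=[(env.camera_params(n),edge(cv2.imread(f"pics/{n}0.png")),False) for n in("scene","side")]
for nm,M,lo,hi in (("V",V,[.46,.24,1.6],[.505,.285,2.2]),("ST",ST,[.55,-.26,-.3],[.61,-.2,.15])):
    for v in (vs[:1],vs[1:],vs):
        q,s=fit(M,v,lo,hi); print(nm,q[:2].round(4),np.degrees(q[2]).round(1),round(s,1))
E
```

```text
V [0.4897 0.2732] 108.7 99.2
V [0.4766 0.2624] 106.5 97.0
V [0.486 0.271] 108.7 185.9
ST [ 0.5859 -0.2318] -4.8 93.8
ST [ 0.5776 -0.2453] -5.9 93.3
ST [ 0.5784 -0.2453] -6.3 180.6
```

Emit:
{"fn": "jog_arm", "kwargs": {
  "motion": [
    {"y": -3.9, "ay": -8.57},
    {"y": -3.9, "ay": -8.57},
    {"y": -3.9, "ay": -8.57},
    {"y": -3.8, "ay": -8.57},
    {"y": -3.8, "ay": -8.57}
  ],
  "claw": 1
}}

```text
$.motion[0]: bad value
```

Emit:
{"fn": "jog_arm", "kwargs": {
  "motion": [
    {"ay": -8.57},
    {"ay": -8.57},
    {},
    {},
    {}
  ]
}}

```text
$.motion[0]: bad value
```

```bash
python3 - <<'E'
from h import *
o=env.get_obs()
for k in("time_s","qpos","tool_pos","tool_rot","force"):print(k,np.round(o[k],3))
E
```

```text
time_s 0.15
qpos [ 0.806 18.43  -4.017 83.158  1.295 78.541 -3.259]
tool_pos [ 0.65  -0.     0.222]
tool_rot [-1.79917e+02  5.00000e-03  9.00060e+01]
force [ 0.09  -0.042  0.622]
```

Emit:
{"fn": "jog_arm", "kwargs": {
  "motion": [
    {"x": 0, "y": -3.9, "z": 0, "ax": 0, "ay": -8.57, "az": 0},
    {"x": 0, "y": -3.9, "z": 0, "ax": 0, "ay": -8.57, "az": 0},
    {"x": 0, "y": -3.9, "z": 0, "ax": 0, "ay": -8.57, "az": 0},
    {"x": 0, "y": -3.8, "z": 0, "ax": 0, "ay": -8.57, "az": 0},
    {"x": 0, "y": -3.8, "z": 0, "ax": 0, "ay": -8.57, "az": 0}
  ],
  "claw": 1
}}

```text
time_s: 0.65
tool_pos: [0.4561, 0.0006, 0.2237]
tool_rot: [179.7, 43.1, 89.9]
force: [-0.1, 0.7, -2.4]
grip_width: 0.0868
grasp_force: 0.0
```

Emit:
{"fn": "jog_arm", "kwargs": {
  "motion": [
    {"x": 0, "y": 0, "z": 0, "ax": 0, "ay": -8.57, "az": 0},
    {"x": 0, "y": 0, "z": 0, "ax": 0, "ay": -8.57, "az": 0},
    {"x": 0, "y": 0, "z": 0, "ax": 0, "ay": 0, "az": 0},
    {"x": 0, "y": 0, "z": 0, "ax": 0, "ay": 0, "az": 0},
    {"x": 0, "y": 0, "z": 0, "ax": 0, "ay": 0, "az": 0}
  ]
}}

```text
time_s: 1.15
tool_pos: [0.4575, -0.0009, 0.2238]
tool_rot: [179.7, 59.8, 89.6]
force: [-0.3, -0.8, 0.4]
grip_width: 0.087
grasp_force: 0.0
```

```bash
python3 - <<'E'
from h import *
o=env.get_obs()
for k in("time_s","qpos","tool_pos","tool_rot","force"):print(k,np.round(o[k],3))
E
```

```text
time_s 1.15
qpos [-26.979  17.027 -11.98  107.422  45.928 100.801 -50.536]
tool_pos [ 0.458 -0.001  0.224]
tool_rot [179.683  59.817  89.574]
force [-0.282 -0.789  0.352]
```

Emit:
{"fn": "jog_arm", "kwargs": {
  "motion": [
    {"x": 4, "y": 0, "z": -0.5, "ax": 0, "ay": 0, "az": 0},
    {"x": 4, "y": 0, "z": -0.6, "ax": 0, "ay": 0, "az": 0},
    {"x": 4, "y": 0, "z": 0, "ax": 0, "ay": 0, "az": 0},
    {"x": 3.2, "y": 0, "z": 0, "ax": 0, "ay": 0, "az": 0},
    {"x": 0, "y": 0, "z": 0, "ax": 0, "ay": 0, "az": 0}
  ]
}}

```text
time_s: 1.65
tool_pos: [0.4568, 0.0861, 0.0949]
tool_rot: [-179.8, 59.9, 90.2]
force: [-0.4, -0.4, -0.0]
grip_width: 0.0868
grasp_force: 0.0
```

```bash
python3 - <<'E'
from h import *
o=env.get_obs()
for k in("time_s","qpos","tool_pos","tool_rot","force"):print(k,np.round(o[k],3))
ims=[env.read_camera(n)[:,:,::-1] for n in("side","wrist")]
cv2.imwrite("pics/c1.png",cv2.resize(np.hstack(ims),(800,300),interpolation=cv2.INTER_AREA))
E
```

```text
time_s 1.65
qpos [-32.661  33.143 -13.897 102.675  43.161  97.646 -63.543]
tool_pos [0.457 0.086 0.095]
tool_rot [-179.753   59.862   90.204]
force [-0.419 -0.425 -0.001]
```

View pics/c1.png

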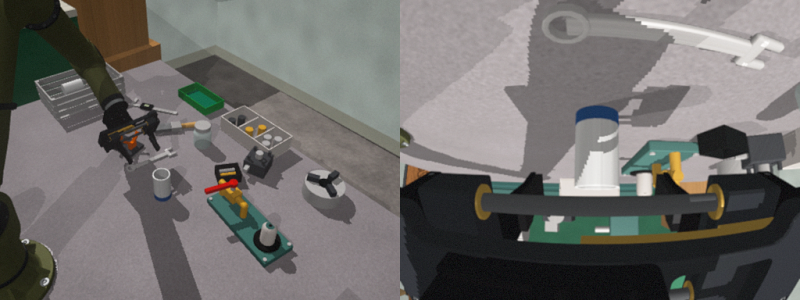

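The picture shows the cup centred between the open fingers in the wrist view, at (598,150), with the lever and station clear. I'm advancing to grasp it.

Emit:
{"fn": "jog_arm", "kwargs": {
  "motion": [
    {"x": 0, "y": 0, "z": 3, "ax": 0, "ay": 0, "az": 0},
    {"x": 0, "y": 0, "z": 3, "ax": 0, "ay": 0, "az": 0},
    {"x": 0, "y": 0, "z": 3, "ax": 0, "ay": 0, "az": 0},
    {"x": 0, "y": 0, "z": 2, "ax": 0, "ay": 0, "az": 0},
    {"x": 0, "y": 0, "z": 1, "ax": 0, "ay": 0, "az": 0}
  ]
}}

```text
time_s: 2.25
tool_pos: [0.4575, -0.0216, 0.0386]
tool_rot: [179.6, 60.0, 89.4]
force: [0.7, 0.1, -0.3]
grip_width: 0.0872
grasp_force: 0.0
```

Emit:
{"fn": "jog_arm", "kwargs": {
  "motion": [
    {"x": 0, "y": 0, "z": 0, "ax": 0, "ay": 0, "az": 0},
    {"x": 0, "y": 0, "z": 0, "ax": 0, "ay": 0, "az": 0},
    {"x": 0, "y": 0, "z": 0, "ax": 0, "ay": 0, "az": 0},
    {"x": 0, "y": 0, "z": 0, "ax": 0, "ay": 0, "az": 0},
    {"x": 0, "y": 0, "z": 0, "ax": 0, "ay": 0, "az": 0}
  ],
  "claw": 0.25,
  "squeeze": 30
}}

```text
time_s: 2.75
tool_pos: [0.4573, -0.0176, 0.0366]
tool_rot: [180.0, 60.0, 90.0]
force: [-1.6, 0.7, 0.3]
grip_width: 0.0579
grasp_force: 0.8
```

Emit:
{"fn": "jog_arm", "kwargs": {
  "motion": [
    {"x": 0, "y": 0, "z": 0, "ax": 0, "ay": 0, "az": 0},
    {"x": 0, "y": 0, "z": 0, "ax": 0, "ay": 0, "az": 0},
    {"x": 0, "y": 0, "z": 0, "ax": 0, "ay": 0, "az": 0},
    {"x": 0, "y": 0, "z": 0, "ax": 0, "ay": 0, "az": 0},
    {"x": 0, "y": 0, "z": 0, "ax": 0, "ay": 0, "az": 0}
  ],
  "claw": -1
}}

```text
time_s: 3.25
tool_pos: [0.4569, -0.0184, 0.0365]
tool_rot: [-180.0, 60.0, 90.0]
force: [-1.5, 2.3, 2.9]
grip_width: 0.0519
grasp_force: 30.0
```

Emit:
{"fn": "jog_arm", "kwargs": {
  "motion": [
    {"x": -1.7, "y": 0, "z": -1, "ax": 0, "ay": 0, "az": 0},
    {"x": -2.6, "y": 0, "z": -1.5, "ax": 0, "ay": 0, "az": 0},
    {"x": -2.6, "y": 0, "z": -1.5, "ax": 0, "ay": 0, "az": 0},
    {"x": -2.6, "y": 0, "z": -1.5, "ax": 0, "ay": 0, "az": 0},
    {"x": 0, "y": 0, "z": 0, "ax": 0, "ay": 6, "az": 0}
  ]
}}

```text
time_s: 3.75
tool_pos: [0.4582, -0.0162, 0.1464]
tool_rot: [179.9, 53.8, 90.1]
force: [0.3, -0.1, -3.1]
grip_width: 0.0514
grasp_force: 30.0
```

Emit:
{"fn": "jog_arm", "kwargs": {
  "motion": [
    {"x": 0, "y": 1, "z": 0, "ax": 0, "ay": 8, "az": 0},
    {"x": 0, "y": 1, "z": 0, "ax": 0, "ay": 8, "az": 0},
    {"x": 0, "y": 1, "z": 0, "ax": 0, "ay": 8, "az": 0},
    {"x": 0, "y": 1, "z": 0, "ax": 0, "ay": 8, "az": 0},
    {"x": 0, "y": 1, "z": 0, "ax": 0, "ay": 8, "az": 0}
  ]
}}

```text
time_s: 4.25
tool_pos: [0.5082, -0.0183, 0.1472]
tool_rot: [179.8, 13.7, 90.0]
force: [0.3, -0.1, -2.3]
grip_width: 0.0516
grasp_force: 30.0
```

Emit:
{"fn": "jog_arm", "kwargs": {
  "motion": [
    {"x": 0, "y": 0, "z": 0, "ax": 0, "ay": 8, "az": 0},
    {"x": 0, "y": 0, "z": 0, "ax": 0, "ay": 6, "az": 0},
    {"x": 4.5, "y": 0, "z": -3, "ax": 0, "ay": 0, "az": 0},
    {"x": 4.5, "y": 0, "z": -3, "ax": 0, "ay": 0, "az": 0},
    {"x": 4, "y": 0, "z": -3, "ax": 0, "ay": 0, "az": 0}
  ]
}}

```text
time_s: 4.75
tool_pos: [0.5067, 0.1049, 0.2318]
tool_rot: [-180.0, 0.0, 89.9]
force: [1.4, 0.8, -1.3]
grip_width: 0.0517
grasp_force: 30.0
```

Emit:
{"fn": "jog_arm", "kwargs": {
  "motion": [
    {"x": 0, "y": 0, "z": 0, "ax": 0, "ay": 0, "az": -8.5},
    {"x": 0, "y": 0, "z": 0, "ax": 0, "ay": 0, "az": -8.5},
    {"x": 0, "y": 0, "z": 0, "ax": 0, "ay": 0, "az": 0},
    {"x": 0, "y": 0, "z": 0, "ax": 0, "ay": 0, "az": 0},
    {"x": 0, "y": 0, "z": 0, "ax": 0, "ay": 0, "az": 0}
  ]
}}

```text
time_s: 5.25
tool_pos: [0.5069, 0.1043, 0.2312]
tool_rot: [-180.0, 0.0, 106.8]
force: [-0.6, -0.4, -1.9]
grip_width: 0.0519
grasp_force: 30.0
```

```bash
python3 - <<'E'
from h import *
import pickle
o=env.get_obs()
for k in("time_s","qpos","tool_pos","tool_rot","force","grasp_force"):print(k,np.round(o[k],3))
p=env.camera_params("wrist"); im=env.read_camera("wrist")[:,:,::-1]
pickle.dump((p,im),open("w1.pkl","wb")); cv2.imwrite("pics/w1.png",cv2.resize(im,(800,600),interpolation=cv2.INTER_CUBIC))
E
```

```text
time_s 5.25
qpos [ -5.405   2.471  -9.431 100.73    0.424  76.863   1.892]
tool_pos [0.507 0.104 0.231]
tool_rot [-1.79969e+02  7.00000e-03  1.06815e+02]
force [-0.565 -0.418 -1.877]
grasp_force 30.013
```

View pics/w1.png

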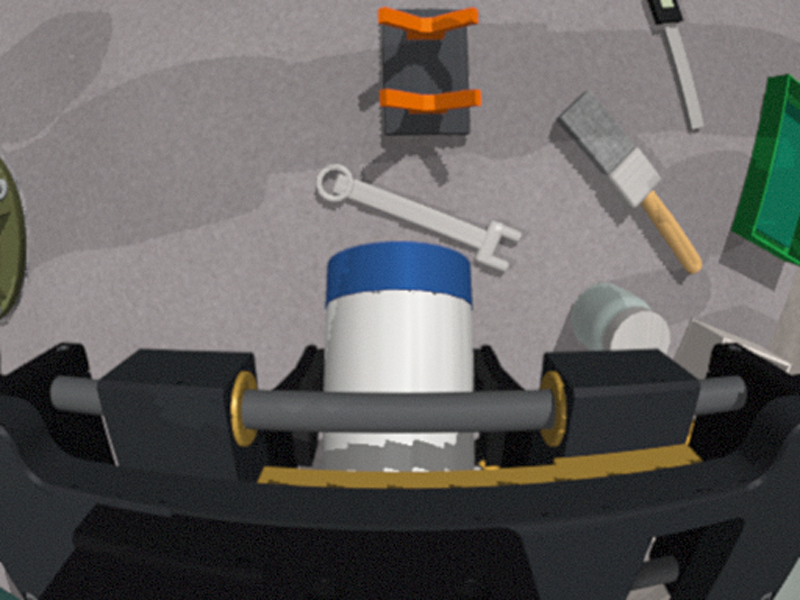

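The wrist view shows the whole V-rest: saddles at rows ~98 and ~16 between columns 379 and 481, near foot corners at (385,134) and (469,132). The cup is held straight, blue end up in the image.

```bash
python3 - <<'E'
from fit import *
import pickle
p,im=pickle.load(open("w1.pkl","rb")); S=800/512
P=[plane(p,u/S,v/S,z,True) for u,v,z in ((379,98,.061),(481,97,.061),(379,15,.061),(478,14,.061),(385,134,.012),(469,132,.012))]
print(np.round(P,4)); P=np.array(P)
c=P[:4].mean(0); print("center tips",c.round(4),"width",np.linalg.norm(P[0]-P[1]),"len",np.linalg.norm(P[0]-P[2]))
d=P[2]+P[3]-P[0]-P[1]; print("yaw",np.degrees(np.arctan2(d[1],d[0])))
m=(P[4]+P[5])/2; print("foot near mid + .055 dir", (m+.055*d/np.linalg.norm(d)).round(4))
print(fit(V,[(p,edge(im),True)],[.46,.23,1.6],[.51,.29,2.2]))
E
```

```text
[[0.4569 0.2244 0.061 ]
 [0.5253 0.2473 0.061 ]
 [0.4383 0.2852 0.061 ]
 [0.5055 0.3084 0.061 ]
 [0.4659 0.2044 0.012 ]
 [0.5302 0.2266 0.012 ]]
center tips [0.4815 0.2663 0.061 ] width 0.07215937859301007 len 0.06356821011053497
yaw 107.45825744410402
foot near mid + .055 dir [0.4816 0.2679 0.012 ]
(array([0.4803074 , 0.26639149, 1.87988792]), np.float64(106.39509582519531))
```

Emit:
{"fn": "jog_arm", "kwargs": {
  "motion": [
    {"x": 4.3, "y": 0.6, "z": 0, "ax": 0, "ay": 0, "az": 0},
    {"x": 4.3, "y": 0.6, "z": 0, "ax": 0, "ay": 0, "az": 0},
    {"x": 4.3, "y": 0.6, "z": 0, "ax": 0, "ay": 0, "az": 0},
    {"x": 4.3, "y": 0.6, "z": 0, "ax": 0, "ay": 0, "az": 0},
    {"x": 0, "y": 0, "z": 0, "ax": 0, "ay": 0, "az": -0.7}
  ]
}}

```text
time_s: 5.8
tool_pos: [0.4764, 0.2842, 0.2316]
tool_rot: [180.0, -0.3, 108.2]
force: [-1.0, 0.1, -1.9]
grip_width: 0.0514
grasp_force: 30.0
```

Emit:
{"fn": "jog_arm", "kwargs": {
  "motion": [
    {"x": 0, "y": 0, "z": 0, "ax": 0, "ay": 7.5, "az": 0},
    {"x": 0, "y": 0, "z": 0, "ax": 0, "ay": 7.5, "az": 0},
    {"x": 0, "y": 0, "z": 0, "ax": 0, "ay": 7.5, "az": 0},
    {"x": 0, "y": 0, "z": 0, "ax": 0, "ay": 7.5, "az": 0},
    {"x": 0, "y": 0, "z": 0, "ax": 0, "ay": 0, "az": 0}
  ]
}}

```text
time_s: 6.3
tool_pos: [0.4817, 0.2702, 0.2288]
tool_rot: [-179.7, -29.9, 106.9]
force: [0.3, -0.8, -2.4]
grip_width: 0.0517
grasp_force: 30.0
```

Emit:
{"fn": "jog_arm", "kwargs": {
  "motion": [
    {"x": -1, "y": 0, "z": 1.73, "ax": 0, "ay": 0, "az": 0},
    {"x": -1, "y": 0, "z": 1.73, "ax": 0, "ay": 0, "az": 0},
    {"x": -1, "y": 0, "z": 1.73, "ax": 0, "ay": 0, "az": 0},
    {"x": -1, "y": 0, "z": 1.73, "ax": 0, "ay": 0, "az": 0},
    {"x": 0, "y": 0, "z": 0, "ax": 0, "ay": 0, "az": 0}
  ]
}}

```text
time_s: 6.8
tool_pos: [0.4773, 0.2769, 0.1494]
tool_rot: [-179.7, -29.9, 107.7]
force: [-0.7, -0.3, -2.6]
grip_width: 0.0521
grasp_force: 30.0
```

```bash
python3 - <<'E'
from h import *
o=env.get_obs()
for k in("time_s","qpos","tool_pos","tool_rot","force","grasp_force"):print(k,np.round(o[k],3))
R=Rn.from_euler("xyz",o["tool_rot"],degrees=True).as_matrix(); print(R.round(3))
d=np.array([np.cos(np.radians(107.5)),np.sin(np.radians(107.5)),0]); G=np.array([.481,.2665,.067])
z=R[:,2]; T=G+.019*z; print("target",T.round(4),"delta tool cm",(100*R.T@(T-o["tool_pos"])).round(2))
E
```

```text
time_s 6.8
qpos [ -2.306  11.694 -12.571 106.23  -29.754  67.45   15.976]
tool_pos [0.477 0.277 0.149]
tool_rot [-179.666  -29.874  107.684]
force [-0.676 -0.29  -2.566]
grasp_force 30.01
[[-0.263  0.952 -0.157]
 [ 0.826  0.307  0.473]
 [ 0.498 -0.005 -0.867]]
target [0.478  0.2755 0.0505] delta tool cm [-5.06  0.07  8.49]
```

Emit:
{"fn": "jog_arm", "kwargs": {
  "motion": [
    {"x": -1, "y": 0.07, "z": 1.73, "ax": 0, "ay": 0, "az": 0},
    {"x": -1, "y": 0, "z": 1.73, "ax": 0, "ay": 0, "az": 0},
    {"x": -1, "y": 0, "z": 1.73, "ax": 0, "ay": 0, "az": 0},
    {"x": -1, "y": 0, "z": 1.73, "ax": 0, "ay": 0, "az": 0},
    {"x": 0, "y": 0, "z": 0, "ax": 0, "ay": 0, "az": 0}
  ]
}}

```text
time_s: 7.3
tool_pos: [0.4788, 0.2769, 0.0707]
tool_rot: [-179.8, -30.0, 107.7]
force: [-0.8, 0.1, -2.4]
grip_width: 0.0518
grasp_force: 30.0
```

Emit:
{"fn": "jog_arm", "kwargs": {
  "motion": [
    {"x": -0.25, "y": 0, "z": 0.43, "ax": 0, "ay": 0, "az": 0},
    {"x": -0.25, "y": 0, "z": 0.43, "ax": 0, "ay": 0, "az": 0},
    {"x": -0.25, "y": 0, "z": 0.43, "ax": 0, "ay": 0, "az": 0},
    {"x": 0, "y": 0, "z": 0, "ax": 0, "ay": 0, "az": 0},
    {"x": 0, "y": 0, "z": 0, "ax": 0, "ay": 0, "az": 0}
  ]
}}

```text
time_s: 7.8
tool_pos: [0.4805, 0.2765, 0.0571]
tool_rot: [180.0, -30.0, 107.7]
force: [0.2, -0.0, -1.9]
grip_width: 0.0517
grasp_force: 30.0
```

Emit:
{"fn": "jog_arm", "kwargs": {
  "motion": [
    {"x": -0.1, "y": 0, "z": 0.17, "ax": 0, "ay": 0, "az": 0},
    {"x": 0, "y": 0, "z": 0, "ax": 0, "ay": 0, "az": 0},
    {"x": -0.05, "y": 0, "z": 0.09, "ax": 0, "ay": 0, "az": 0},
    {"x": 0, "y": 0, "z": 0, "ax": 0, "ay": 0, "az": 0},
    {"x": 0, "y": 0, "z": 0, "ax": 0, "ay": 0, "az": 0}
  ]
}}

```text
time_s: 8.3
tool_pos: [0.4804, 0.2765, 0.0542]
tool_rot: [180.0, -30.0, 107.7]
force: [-0.5, -1.6, -0.9]
grip_width: 0.0518
grasp_force: 30.0
```

Emit:
{"fn": "jog_arm", "kwargs": {
  "motion": [
    {"x": 0, "y": -0.22, "z": 0, "ax": 0, "ay": 0, "az": 0},
    {"x": -0.05, "y": 0, "z": 0.09, "ax": 0, "ay": 0, "az": 0},
    {"x": -0.05, "y": 0, "z": 0.09, "ax": 0, "ay": 0, "az": 0},
    {"x": 0, "y": 0, "z": 0, "ax": 0, "ay": 0, "az": 0},
    {"x": 0, "y": 0, "z": 0, "ax": 0, "ay": 0, "az": 0}
  ]
}}

```text
time_s: 8.8
tool_pos: [0.4782, 0.2758, 0.0522]
tool_rot: [180.0, -30.0, 107.7]
force: [-1.5, -2.9, 3.3]
grip_width: 0.0512
grasp_force: 30.0
```

Emit:
{"fn": "jog_arm", "kwargs": {
  "motion": [
    {"x": -0.05, "y": 0, "z": 0.09, "ax": 0, "ay": 0, "az": 0},
    {"x": -0.05, "y": 0, "z": 0.09, "ax": 0, "ay": 0, "az": 0},
    {"x": 0, "y": 0, "z": 0, "ax": 0, "ay": 0, "az": 0},
    {"x": 0, "y": 0, "z": 0, "ax": 0, "ay": 0, "az": 0},
    {"x": 0, "y": 0, "z": 0, "ax": 0, "ay": 0, "az": 0}
  ]
}}

```text
time_s: 9.3
tool_pos: [0.4784, 0.2758, 0.0518]
tool_rot: [180.0, -30.1, 107.8]
force: [-3.4, -7.4, 14.2]
grip_width: 0.0514
grasp_force: 30.0
```

Emit:
{"fn": "jog_arm", "kwargs": {
  "motion": [
    {"x": 0, "y": 0, "z": 0, "ax": 0, "ay": 0, "az": 0},
    {"x": 0, "y": 0, "z": 0, "ax": 0, "ay": 0, "az": 0},
    {"x": 0, "y": 0, "z": 0, "ax": 0, "ay": 0, "az": 0},
    {"x": 0, "y": 0, "z": 0, "ax": 0, "ay": 0, "az": 0},
    {"x": 0, "y": 0, "z": 0, "ax": 0, "ay": 0, "az": 0}
  ],
  "claw": 1
}}

```text
time_s: 9.8
tool_pos: [0.4782, 0.2761, 0.0496]
tool_rot: [-180.0, -30.0, 107.7]
force: [-0.3, -1.1, -1.0]
grip_width: 0.0825
grasp_force: 0.0
```

Emit:
{"fn": "jog_arm", "kwargs": {
  "motion": [
    {"x": 0, "y": 0, "z": 0, "ax": 0, "ay": 0, "az": 0},
    {"x": 0, "y": 0, "z": -1, "ax": 0, "ay": 0, "az": 0},
    {"x": 0, "y": 0, "z": -1, "ax": 0, "ay": 0, "az": 0},
    {"x": 0, "y": 0, "z": 0, "ax": 0, "ay": 0, "az": 0},
    {"x": 0, "y": 0, "z": 0, "ax": 0, "ay": 0, "az": 0}
  ]
}}

```text
time_s: 10.3
tool_pos: [0.482, 0.2661, 0.0677]
tool_rot: [179.9, -30.0, 107.7]
force: [0.8, 0.3, -0.5]
grip_width: 0.0869
grasp_force: 0.0
```

Emit:
{"fn": "jog_arm", "kwargs": {
  "motion": [
    {"x": 0, "y": 0, "z": 0, "ax": 0, "ay": -6, "az": 0},
    {"x": 0, "y": 0, "z": 0, "ax": 0, "ay": -6, "az": 0},
    {"x": 0, "y": 0, "z": 0, "ax": 0, "ay": -6, "az": 0},
    {"x": 0, "y": 0, "z": 0, "ax": 0, "ay": -6, "az": 0},
    {"x": 0, "y": 0, "z": 0, "ax": 0, "ay": -6, "az": 0}
  ]
}}

```text
time_s: 10.8
tool_pos: [0.4816, 0.2665, 0.0678]
tool_rot: [179.9, 0.2, 107.7]
force: [0.6, 0.3, -0.5]
grip_width: 0.087
grasp_force: 0.0
```

Emit:
{"fn": "jog_arm", "kwargs": {
  "motion": [
    {"x": 0, "y": 0, "z": 0, "ax": 0, "ay": -6, "az": 0},
    {"x": 0, "y": 0, "z": 0, "ax": 0, "ay": -6, "az": 0},
    {"x": 0, "y": 0, "z": 0, "ax": 0, "ay": -6, "az": 0},
    {"x": 0, "y": 0, "z": 0, "ax": 0, "ay": -6, "az": 0},
    {"x": 0, "y": 0, "z": 0, "ax": 0, "ay": -6, "az": 0}
  ]
}}

```text
time_s: 11.3
tool_pos: [0.4812, 0.2671, 0.0676]
tool_rot: [179.9, 30.2, 107.7]
force: [0.8, -0.2, 0.1]
grip_width: 0.0869
grasp_force: 0.0
```

Emit:
{"fn": "jog_arm", "kwargs": {
  "motion": [
    {"x": 0, "y": 0, "z": 0, "ax": 0, "ay": 0, "az": 0},
    {"x": 0, "y": 0, "z": 0, "ax": 0, "ay": 0, "az": 0},
    {"x": 0, "y": 0, "z": 0, "ax": 0, "ay": 0, "az": 0},
    {"x": 0, "y": 0, "z": 0, "ax": 0, "ay": 0, "az": 0},
    {"x": 0, "y": 0, "z": 0, "ax": 0, "ay": 0, "az": 0}
  ]
}}

```text
time_s: 11.8
tool_pos: [0.4822, 0.2652, 0.0679]
tool_rot: [179.9, 29.9, 107.5]
force: [0.6, -0.6, -0.0]
grip_width: 0.0872
grasp_force: 0.0
```

```bash
python3 - <<'E'
from h import *
o=env.get_obs()
for k in("time_s","qpos","tool_pos","tool_rot","force","grasp_force"):print(k,np.round(o[k],3))
R=Rn.from_euler("xyz",o["tool_rot"],degrees=True).as_matrix()
G=np.array([.481,.2665,.067]);T=G+.019*R[:,2]; print("target",T.round(4),"delta tool cm",(100*R.T@(T-o["tool_pos"])).round(2))
im=[env.read_camera(n)[:,:,::-1] for n in("wrist","scene","side")]
cv2.imwrite("pics/v1.png",np.hstack([cv2.resize(im[0],(400,300)),cv2.resize(im[1][150:330,260:500],(400,300))]))
E
```

```text
time_s 11.8
qpos [-40.816  24.249  -9.253 100.277  29.871  75.246 -45.071]
tool_pos [0.482 0.265 0.068]
tool_rot [179.911  29.949 107.513]
force [ 0.622 -0.553 -0.02 ]
grasp_force 0.0
target [0.4839 0.2575 0.0505] delta tool cm [ 0.18 -0.07  1.9 ]
```

View pics/v1.png

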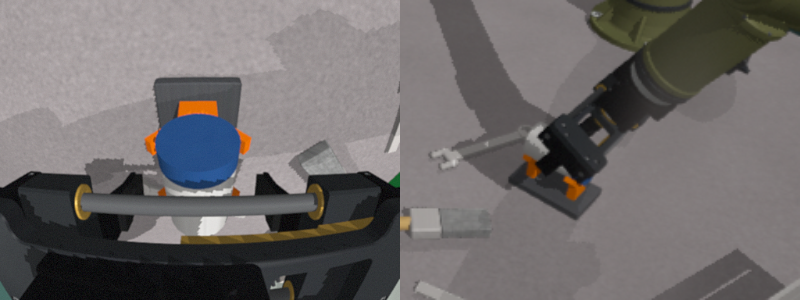

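The cup is lying in the V-rest with its blue end face at (198,145), centred between the fingers, and nothing else has moved. I'm re-grasping it with the tool tilted the other way.

Emit:
{"fn": "jog_arm", "kwargs": {
  "motion": [
    {"x": 0.15, "y": 0, "z": 0.7, "ax": 0, "ay": 0, "az": 0},
    {"x": 0, "y": 0, "z": 0.7, "ax": 0, "ay": 0, "az": 0},
    {"x": 0, "y": 0, "z": 0.5, "ax": 0, "ay": 0, "az": 0},
    {"x": 0, "y": 0, "z": 0, "ax": 0, "ay": 0, "az": 0},
    {"x": 0, "y": 0, "z": 0, "ax": 0, "ay": 0, "az": 0}
  ]
}}

```text
time_s: 12.45
tool_pos: [0.4837, 0.2584, 0.0497]
tool_rot: [-180.0, 30.0, 107.7]
force: [-0.4, 0.7, 0.2]
grip_width: 0.0872
grasp_force: 0.0
```

Emit:
{"fn": "jog_arm", "kwargs": {
  "motion": [
    {"x": 0, "y": 0, "z": 0, "ax": 0, "ay": 0, "az": 0},
    {"x": 0, "y": 0, "z": 0, "ax": 0, "ay": 0, "az": 0},
    {"x": 0, "y": 0, "z": 0, "ax": 0, "ay": 0, "az": 0},
    {"x": 0, "y": 0, "z": 0, "ax": 0, "ay": 0, "az": 0},
    {"x": 0, "y": 0, "z": 0, "ax": 0, "ay": 0, "az": 0}
  ],
  "claw": 0.25
}}

```text
time_s: 12.95
tool_pos: [0.4838, 0.2586, 0.05]
tool_rot: [180.0, 30.0, 107.7]
force: [1.0, -0.3, -0.4]
grip_width: 0.0578
grasp_force: 0.0
```

Emit:
{"fn": "jog_arm", "kwargs": {
  "motion": [
    {"x": 0, "y": 0, "z": 0, "ax": 0, "ay": 0, "az": 0},
    {"x": 0, "y": 0, "z": 0, "ax": 0, "ay": 0, "az": 0},
    {"x": 0, "y": 0, "z": 0, "ax": 0, "ay": 0, "az": 0},
    {"x": 0, "y": 0, "z": 0, "ax": 0, "ay": 0, "az": 0},
    {"x": 0, "y": 0, "z": 0, "ax": 0, "ay": 0, "az": 0}
  ],
  "claw": -1
}}

```text
time_s: 13.45
tool_pos: [0.4837, 0.2586, 0.05]
tool_rot: [180.0, 30.0, 107.7]
force: [-0.5, -0.6, 0.5]
grip_width: 0.0513
grasp_force: 30.0
```

Emit:
{"fn": "jog_arm", "kwargs": {
  "motion": [
    {"x": -0.5, "y": 0, "z": -0.87, "ax": 0, "ay": 0, "az": 0},
    {"x": -1.5, "y": 0, "z": -2.6, "ax": 0, "ay": 0, "az": 0},
    {"x": -2, "y": 0, "z": -3.46, "ax": 0, "ay": 0, "az": 0},
    {"x": -2, "y": 0, "z": -3.46, "ax": 0, "ay": 0, "az": 0},
    {"x": -2, "y": 0, "z": -3.46, "ax": 0, "ay": 0, "az": 0}
  ]
}}

```text
time_s: 13.95
tool_pos: [0.4835, 0.2583, 0.2117]
tool_rot: [-180.0, 30.0, 107.7]
force: [0.8, 0.0, -1.4]
grip_width: 0.0515
grasp_force: 30.0
```

Emit:
{"fn": "jog_arm", "kwargs": {
  "motion": [
    {"x": 0, "y": 0, "z": 0, "ax": 0, "ay": 7.5, "az": 0},
    {"x": 0, "y": 0, "z": 0, "ax": 0, "ay": 7.5, "az": 0},
    {"x": 0, "y": 0, "z": 0, "ax": 0, "ay": 7.5, "az": 0},
    {"x": 0, "y": 0, "z": 0, "ax": 0, "ay": 7.5, "az": 0},
    {"x": 0, "y": 0, "z": 0, "ax": 0, "ay": 0, "az": 8.5}
  ]
}}

```text
time_s: 14.45
tool_pos: [0.4866, 0.2524, 0.2113]
tool_rot: [179.9, -0.0, 98.6]
force: [0.4, -0.6, -1.8]
grip_width: 0.052
grasp_force: 30.0
```

Emit:
{"fn": "jog_arm", "kwargs": {
  "motion": [
    {"x": 0, "y": 0, "z": 0, "ax": 0, "ay": 0, "az": 8.5},
    {"x": 0, "y": 0, "z": 0, "ax": 0, "ay": 0, "az": 0.7},
    {"x": -4.5, "y": 0, "z": -0.5, "ax": 0, "ay": 0, "az": 0},
    {"x": -4.5, "y": 0, "z": -0.5, "ax": 0, "ay": 0, "az": 0},
    {"x": -4.5, "y": 0, "z": -0.5, "ax": 0, "ay": 0, "az": 0}
  ]
}}

```text
time_s: 14.95
tool_pos: [0.4833, 0.1224, 0.2251]
tool_rot: [-180.0, 0.0, 90.3]
force: [0.8, 0.4, -1.6]
grip_width: 0.0517
grasp_force: 30.0
```

Emit:
{"fn": "jog_arm", "kwargs": {
  "motion": [
    {"x": -4.5, "y": 0, "z": -0.5, "ax": 0, "ay": 0, "az": 0},
    {"x": -4.5, "y": 0, "z": -0.5, "ax": 0, "ay": 0, "az": 0},
    {"x": -4.5, "y": 0, "z": -0.5, "ax": 0, "ay": 0, "az": 0},
    {"x": -4.5, "y": 0, "z": -0.5, "ax": 0, "ay": 0, "az": 0},
    {"x": -4.5, "y": 0, "z": -0.5, "ax": 0, "ay": 0, "az": 0}
  ]
}}

```text
time_s: 15.45
tool_pos: [0.4834, -0.1029, 0.2504]
tool_rot: [180.0, 0.0, 90.3]
force: [1.5, 0.3, -2.1]
grip_width: 0.0516
grasp_force: 30.0
```

Emit:
{"fn": "jog_arm", "kwargs": {
  "motion": [
    {"x": -4.5, "y": 0, "z": 0, "ax": 0, "ay": 0, "az": 0},
    {"x": -4.5, "y": 0, "z": 0, "ax": 0, "ay": 0, "az": 0},
    {"x": -4.5, "y": 0, "z": 0, "ax": 0, "ay": 0, "az": 0},
    {"x": -4.5, "y": 0, "z": 0, "ax": 0, "ay": 0, "az": 0},
    {"x": -4.5, "y": 0, "z": 0, "ax": 0, "ay": 0, "az": 0}
  ]
}}

```text
time_s: 15.95
tool_pos: [0.4838, -0.3277, 0.2501]
tool_rot: [180.0, -0.0, 90.3]
force: [0.8, 0.1, -1.2]
grip_width: 0.0514
grasp_force: 30.0
```

Emit:
{"fn": "jog_arm", "kwargs": {
  "motion": [
    {"x": -4.5, "y": 0, "z": 0, "ax": 0, "ay": 0, "az": 0},
    {"x": -4.5, "y": 0, "z": 0, "ax": 0, "ay": 0, "az": 0},
    {"x": -1, "y": 0, "z": 0, "ax": 0, "ay": 0, "az": 0},
    {"x": 0, "y": 0, "z": 0, "ax": 0, "ay": 0, "az": 0},
    {"x": 0, "y": 0, "z": 0, "ax": 0, "ay": 0, "az": 0}
  ]
}}

```text
time_s: 16.45
tool_pos: [0.4845, -0.4248, 0.2495]
tool_rot: [-180.0, -0.1, 90.2]
force: [0.3, 0.8, -2.3]
grip_width: 0.0513
grasp_force: 30.0
```

```bash
python3 - <<'E'
from h import *
import pickle
o=env.get_obs()
for k in("time_s","qpos","tool_pos","tool_rot","force","grasp_force"):print(k,np.round(o[k],3))
p=env.camera_params("wrist"); im=env.read_camera("wrist")[:,:,::-1]
pickle.dump((p,im),open("w2.pkl","wb")); cv2.imwrite("pics/w2.png",cv2.resize(im,(800,600),interpolation=cv2.INTER_CUBIC))
E
```

```text
time_s 16.45
qpos [15.874 18.33  29.626 82.681 -9.117 81.445 45.798]
tool_pos [ 0.485 -0.425  0.249]
tool_rot [-1.79991e+02 -1.08000e-01  9.01810e+01]
force [ 0.342  0.839 -2.286]
grasp_force 30.004
```

View pics/w2.png

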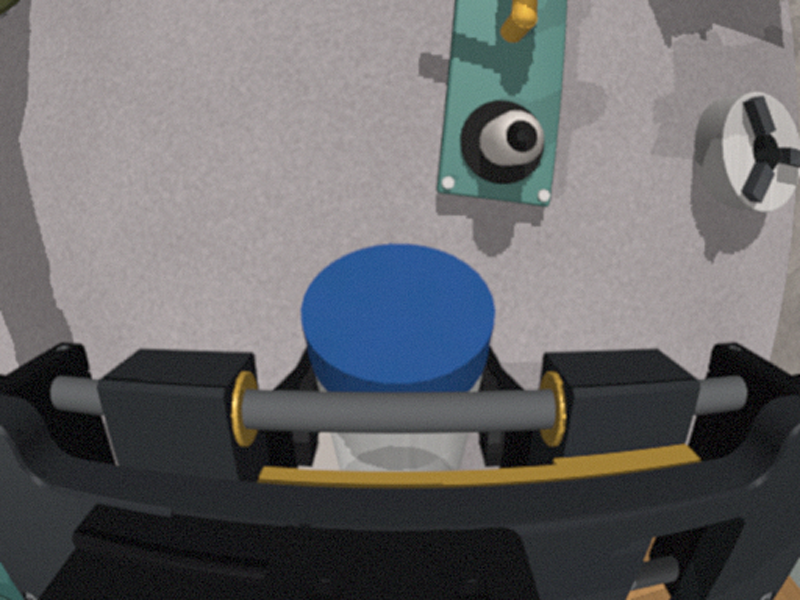

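The wrist view shows the station clearly: collar centre at about (503,142), peg tip at (520,136), plate corners at (438,192) and (551,205). The cup's blue end face is centred at (398,311) in the hand.

```bash
python3 - <<'E'
from fit import *
import pickle
p,im=pickle.load(open("w2.pkl","rb")); S=800/512
def at(u,v,z): return plane(p,u/S,v/S,z,True).round(4)
print("collar",at(503,142,.026),"tip",at(521,136,.086),"corners",at(438,193,.02),at(551,206,.02))
v=[(p,edge(im),True)]
for M,n in((ST,"ST"),(ST[240:],"peg only"),(ST[240:280],"collar")):
    q,s=fit(M,v,[.54,-.28,-.25],[.62,-.2,.05]); c,sn=np.cos(q[2]),np.sin(q[2])
    print(n,q[:2].round(4),np.degrees(q[2]).round(2),s.round(1),"peg",(q[0]+.08*sn).round(4),(q[1]-.08*c).round(4),"valve",(q[0]-.075*sn).round(4),(q[1]+.075*c).round(4))
# cup in hand: face ellipse
hsv=cv2.cvtColor(im,cv2.COLOR_BGR2HSV); m=((hsv[:,:,0]>100)&(hsv[:,:,0]<120)&(hsv[:,:,1]>150)&(hsv[:,:,2]>120)).astype(np.uint8)
cs,_=cv2.findContours(m,cv2.RETR_EXTERNAL,cv2.CHAIN_APPROX_NONE); c=max(cs,key=cv2.contourArea); print("face bbox",np.array(cv2.boundingRect(c))*S, cv2.fitEllipse(c))
R=Rn.from_euler("xyz",[-179.991,-.108,90.181],degrees=True).as_matrix(); t=np.array([.4845,-.4248,.2495])
G=t-.019*R[:,2]
a=np.linspace(0,2*np.pi,80)
from scipy.optimize import least_squares
pt=c[:,0,:].astype(float)
E=cv2.fitEllipse(c)
def face(al,s,b,h):  # cup axis toward closed end: al=tilt up from +x_t, s distance from grip to closed face, b lateral
    ax=R@[np.cos(al),0,-np.sin(al)]; up=R@[-np.sin(al),0,-np.cos(al)]; y=R[:,1]
    C=G+ax*s+y*b+up*h; return C+.026*(np.outer(np.cos(a),y)+np.outer(np.sin(a),up))
from scipy.spatial import cKDTree
def res(q):
    u=proj(p,face(q[0],q[1],q[2],0),True); return cKDTree(pt).query(u)[0]
r=least_squares(res,[np.radians(30),.045,0],x_scale=[.05,.003,.003],loss="soft_l1"); print("tilt,face dist,lat",np.degrees(r.x[0]),r.x[1:],np.sqrt(r.cost/40))
E
```

```text
collar [ 0.5712 -0.3204  0.026 ] tip [ 0.5707 -0.3202  0.086 ] corners [ 0.5178 -0.3651  0.02  ] [ 0.6171 -0.373   0.02  ]
ST [ 0.5775 -0.24  ] -5.37 72.1 peg 0.57 -0.3196 valve 0.5845 -0.1653
peg only [ 0.578  -0.2402] -5.37 113.7 peg 0.5705 -0.3199 valve 0.585 -0.1655
collar [ 0.5879 -0.2422] -12.57 114.3 peg 0.5705 -0.3202 valve 0.6042 -0.169
face bbox [301.5625 245.3125 192.1875 139.0625] ((254.2961883544922, 200.92703247070312), (88.16226959228516, 122.06938934326172), 89.69385528564453)
tilt,face dist,lat 28.88143093403137 [ 4.48399586e-02 -8.52130101e-05] 0.5043064647333483
```

Emit:
{"fn": "jog_arm", "kwargs": {
  "motion": [
    {"x": 4, "y": 3, "z": 0, "ax": 0, "ay": 0, "az": 0},
    {"x": 4, "y": 3, "z": 0, "ax": 0, "ay": 0, "az": 0},
    {"x": 4, "y": 3, "z": 0, "ax": 0, "ay": 0, "az": 0},
    {"x": 0, "y": 0, "z": 0, "ax": 0, "ay": 0, "az": 7.5},
    {"x": 0, "y": 0, "z": 0, "ax": 0, "ay": 0, "az": 7.5}
  ]
}}

```text
time_s: 17.0
tool_pos: [0.5761, -0.3008, 0.2498]
tool_rot: [-180.0, -0.1, 75.3]
force: [-0.3, -1.0, -1.5]
grip_width: 0.0516
grasp_force: 30.0
```

Emit:
{"fn": "jog_arm", "kwargs": {
  "motion": [
    {"x": 0, "y": 0, "z": 0, "ax": 0, "ay": 7.5, "az": 0},
    {"x": 0, "y": 0, "z": 0, "ax": 0, "ay": 7.5, "az": 0},
    {"x": 0, "y": 0, "z": 0, "ax": 0, "ay": 7.5, "az": 0},
    {"x": 0, "y": 0, "z": 0, "ax": 0, "ay": 7.5, "az": 0},
    {"x": 0, "y": 0, "z": 0, "ax": 0, "ay": 0, "az": 0}
  ]
}}

```text
time_s: 17.5
tool_pos: [0.5708, -0.3097, 0.2468]
tool_rot: [-179.7, -30.0, 74.5]
force: [-0.7, -2.3, -4.3]
grip_width: 0.0514
grasp_force: 30.0
```

```bash
python3 - <<'E'
from h import *
o=env.get_obs()
for k in("time_s","qpos","tool_pos","tool_rot","force","grasp_force"):print(k,np.round(o[k],3))
E
```

```text
time_s 17.5
qpos [ 23.67   28.347  25.177  75.103 -36.605  96.192  34.059]
tool_pos [ 0.571 -0.31   0.247]
tool_rot [-179.652  -29.967   74.504]
force [-0.663 -2.265 -4.338]
grasp_force 30.004
```

Emit:
{"fn": "jog_arm", "kwargs": {
  "motion": [
    {"x": 0, "y": 0, "z": 0, "ax": 0, "ay": 7.5, "az": 0},
    {"x": 0, "y": 0, "z": 0, "ax": 0, "ay": 7.5, "az": 0},
    {"x": 0, "y": 0, "z": 0, "ax": 0, "ay": 7.5, "az": 0},
    {"x": 0, "y": 0, "z": 0, "ax": 0, "ay": 7.5, "az": 0},
    {"x": 0, "y": 0, "z": 0, "ax": 0, "ay": 0.5, "az": 0}
  ]
}}

```text
time_s: 18.0
tool_pos: [0.5729, -0.3058, 0.2451]
tool_rot: [-179.0, -60.5, 74.1]
force: [-0.3, -0.5, -3.8]
grip_width: 0.0517
grasp_force: 30.0
```

Emit:
{"fn": "jog_arm", "kwargs": {
  "motion": [
    {"x": 0, "y": 0, "z": 0, "ax": 0, "ay": 0, "az": 0},
    {"x": 0, "y": 0, "z": 0, "ax": 0, "ay": 0, "az": 0},
    {"x": 0, "y": 0, "z": 0, "ax": 0, "ay": 0, "az": 0},
    {"x": 0, "y": 0, "z": 0, "ax": 0, "ay": 0, "az": 0},
    {"x": 0, "y": 0, "z": 0, "ax": 0, "ay": 0, "az": 0}
  ]
}}

```text
time_s: 18.5
tool_pos: [0.5742, -0.3059, 0.2509]
tool_rot: [179.8, -60.4, 75.2]
force: [-0.1, -0.7, -1.7]
grip_width: 0.0514
grasp_force: 30.0
```

```bash
cat > peg.py <<'E'
from h import *
import sys
o=env.get_obs()
for k in("time_s","qpos","tool_pos","tool_rot","force","grasp_force"):print(k,np.round(o[k],4))
R=Rn.from_euler("xyz",o["tool_rot"],degrees=True).as_matrix(); G=o["tool_pos"]-.019*R[:,2]; print("G",G.round(4))
T=np.array([.5705,-.320,float(sys.argv[1])]); print("delta tool cm",(100*R.T@(T-G)).round(2),"down in tool",(R.T@[0,0,-1]).round(3))
E
python3 peg.py .17
```

```text
time_s 18.5
qpos [ 38.3192  41.5042  18.4819  69.6761 -57.5488 112.5526  40.325 ]
tool_pos [ 0.5742 -0.3059  0.2509]
tool_rot [179.8061 -60.4207  75.2331]
force [-0.0676 -0.666  -1.7084]
grasp_force 30.0062
G [ 0.5699 -0.3219  0.2603]
delta tool cm [-7.75 -0.01  4.63] down in tool [-0.87  -0.002  0.494]
```

Emit:
{"fn": "jog_arm", "kwargs": {
  "motion": [
    {"x": -2, "y": 0, "z": 1.3, "ax": 0, "ay": 0, "az": 0},
    {"x": -2, "y": 0, "z": 1.2, "ax": 0, "ay": 0, "az": 0},
    {"x": -2, "y": 0, "z": 1.1, "ax": 0, "ay": 0, "az": 0},
    {"x": -1.7, "y": 0, "z": 1, "ax": 0, "ay": 0, "az": 0},
    {"x": 0, "y": 0, "z": 0, "ax": 0, "ay": 0, "az": 0}
  ]
}}

```text
time_s: 19.0
tool_pos: [0.5733, -0.3034, 0.1556]
tool_rot: [-179.2, -60.7, 74.3]
force: [-0.6, -0.8, -2.0]
grip_width: 0.0515
grasp_force: 30.0
```

Emit:
{"fn": "jog_arm", "kwargs": {
  "motion": [
    {"x": 0, "y": 0, "z": 0, "ax": 0, "ay": 0, "az": 0},
    {"x": 0, "y": 0, "z": 0, "ax": 0, "ay": 0, "az": 0},
    {"x": 0, "y": 0, "z": 0, "ax": 0, "ay": 0, "az": 0},
    {"x": 0, "y": 0, "z": 0, "ax": 0, "ay": 0, "az": 0},
    {"x": 0, "y": 0, "z": 0, "ax": 0, "ay": 0, "az": 0}
  ]
}}

```text
time_s: 19.5
tool_pos: [0.5745, -0.3046, 0.1608]
tool_rot: [179.9, -60.5, 75.1]
force: [-0.3, 0.4, -0.6]
grip_width: 0.0512
grasp_force: 30.0
```

```bash
python3 peg.py .17; python3 - <<'E'
from h import *
im={n:env.read_camera(n)[:,:,::-1] for n in("scene","side")}
for n in im: cv2.imwrite(f"pics/{n}2.png",im[n])
c=[]
for n in im:
    u,v=proj(env.camera_params(n),[.5705,-.32,.12])[0].astype(int); print(n,u,v)
    c.append(cv2.resize(im[n][max(v-60,0):v+60,max(u-60,0):u+60],(400,400),interpolation=cv2.INTER_CUBIC))
cv2.imwrite("pics/p1.png",np.hstack(c))
E
```

```text
time_s 19.5
qpos [ 38.2361  46.2087  18.1235  73.0084 -56.725  107.5897  46.689 ]
tool_pos [ 0.5745 -0.3046  0.1608]
tool_rot [179.8646 -60.4759  75.1208]
force [-0.3069  0.3708 -0.5837]
grasp_force 30.0063
G [ 0.5702 -0.3206  0.1702]
delta tool cm [0.01 0.01 0.06] down in tool [-0.87  -0.001  0.493]
scene 211 130
side 347 277
```

View pics/p1.png

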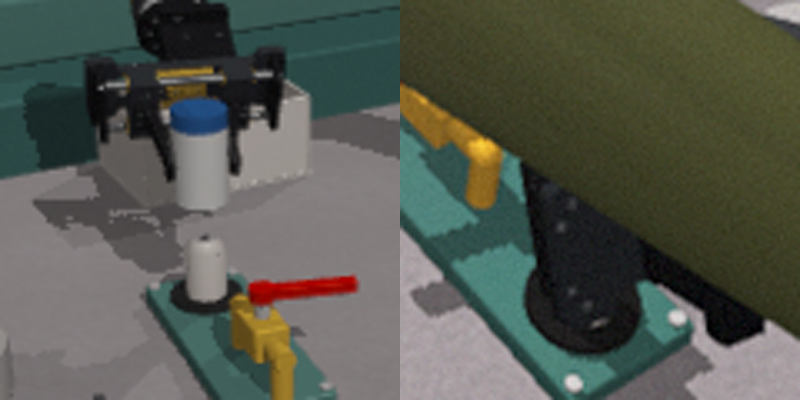

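The scene crop shows the cup mouth down directly above the peg, upright, with the lever clear. The white crate behind needs a distance check before I descend.

```bash
python3 - <<'E'
from h import *
p=env.camera_params("scene"); S=800/512
for u,v in ((184,127),(184.,128),(243,122),(310/S,205/S),(283/S,150/S)): print(plane(p,u,v,0).round(3),plane(p,u,v,.1).round(3))
pw=env.camera_params("wrist"); E=pw["extrinsics"]; print("cam",(-E[:3,:3].T@E[:3,3]).round(3))
E
```

```text
[ 0.55  -0.644  0.   ] [ 0.624 -0.428  0.1  ]
[ 0.553 -0.635  0.   ] [ 0.627 -0.421  0.1  ]
[ 0.318 -0.579  0.   ] [ 0.429 -0.373  0.1  ]
[ 0.515 -0.581  0.   ] [ 0.594 -0.375  0.1  ]
[ 0.432 -0.986  0.   ] [ 0.525 -0.716  0.1  ]
cam [ 0.547 -0.405  0.303]
```

```bash
python3 - <<'E'
from h import *
p=env.camera_params("scene"); S=800/512
for h in np.arange(0,.24,.04): print(h.round(2),(proj(p,[[.55,-.64,h],[.32,-.58,h]])).round(0).tolist())
im=cv2.imread("pics/scene0.png"); cv2.imwrite("pics/box.png",cv2.resize(im[70:170,150:310],(800,500),interpolation=cv2.INTER_CUBIC))
E
```

```text
0.0 [[184.0, 127.0], [242.0, 122.0]]
0.04 [[183.0, 118.0], [242.0, 113.0]]
0.08 [[183.0, 108.0], [242.0, 103.0]]
0.12 [[182.0, 98.0], [242.0, 93.0]]
0.16 [[181.0, 88.0], [242.0, 83.0]]
0.2 [[180.0, 77.0], [242.0, 73.0]]
```

View pics/box.png

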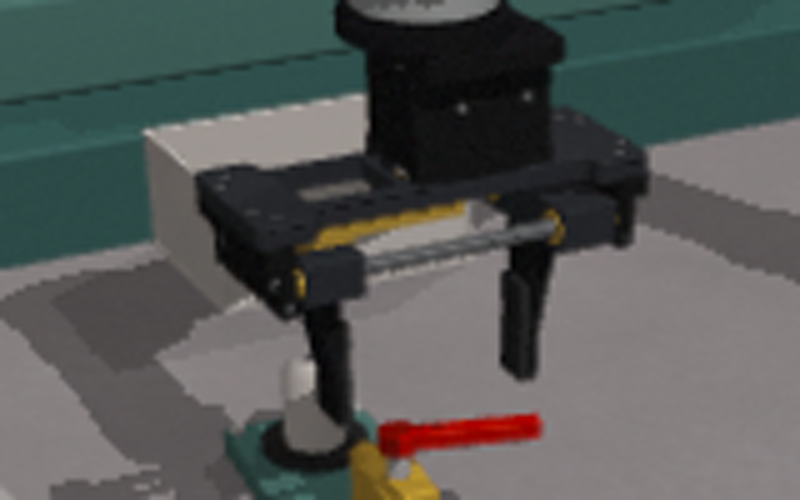

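Emit:
{"fn": "jog_arm", "kwargs": {
  "motion": [
    {"x": -0.87, "y": 0, "z": 0.5, "ax": 0, "ay": 0, "az": 0},
    {"x": -0.87, "y": 0, "z": 0.5, "ax": 0, "ay": 0, "az": 0},
    {"x": -0.87, "y": 0, "z": 0.5, "ax": 0, "ay": 0, "az": 0},
    {"x": 0, "y": 0, "z": 0, "ax": 0, "ay": 0, "az": 0},
    {"x": 0, "y": 0, "z": 0, "ax": 0, "ay": 0, "az": 0}
  ]
}}

```text
time_s: 20.1
tool_pos: [0.5743, -0.304, 0.1294]
tool_rot: [-179.9, -60.6, 74.9]
force: [-0.2, -0.8, -1.1]
grip_width: 0.0517
grasp_force: 30.0
```

Emit:
{"fn": "jog_arm", "kwargs": {
  "motion": [
    {"x": -0.43, "y": 0, "z": 0.25, "ax": 0, "ay": 0, "az": 0},
    {"x": -0.43, "y": 0, "z": 0.25, "ax": 0, "ay": 0, "az": 0},
    {"x": -0.43, "y": 0, "z": 0.25, "ax": 0, "ay": 0, "az": 0},
    {"x": 0, "y": 0, "z": 0, "ax": 0, "ay": 0, "az": 0},
    {"x": 0, "y": 0, "z": 0, "ax": 0, "ay": 0, "az": 0}
  ]
}}

```text
time_s: 20.6
tool_pos: [0.5744, -0.304, 0.115]
tool_rot: [-180.0, -60.5, 75.0]
force: [1.5, 0.2, -1.1]
grip_width: 0.0517
grasp_force: 30.0
```

```bash
python3 peg.py .071
```

```text
time_s 20.6
qpos [ 38.3277  49.1317  17.8389  73.8571 -56.6438 105.2696  49.5362]
tool_pos [ 0.5744 -0.304   0.115 ]
tool_rot [-179.97    -60.5264   74.975 ]
force [ 1.5163  0.1875 -1.1438]
grasp_force 30.0063
G [ 0.5702 -0.3199  0.1243]
delta tool cm [-4.64  0.04  2.63] down in tool [-0.871  0.     0.492]
```

Emit:
{"fn": "jog_arm", "kwargs": {
  "motion": [
    {"x": -0.35, "y": 0, "z": 0.2, "ax": 0, "ay": 0, "az": 0},
    {"x": -0.35, "y": 0, "z": 0.2, "ax": 0, "ay": 0, "az": 0},
    {"x": 0, "y": 0, "z": 0, "ax": 0, "ay": 0, "az": 0},
    {"x": 0, "y": 0, "z": 0, "ax": 0, "ay": 0, "az": 0},
    {"x": 0, "y": 0, "z": 0, "ax": 0, "ay": 0, "az": 0}
  ]
}}

```text
time_s: 21.1
tool_pos: [0.5745, -0.304, 0.1072]
tool_rot: [180.0, -60.5, 75.0]
force: [-0.1, -0.2, -2.1]
grip_width: 0.0512
grasp_force: 30.0
```

Emit:
{"fn": "jog_arm", "kwargs": {
  "motion": [
    {"x": -0.35, "y": 0, "z": 0.2, "ax": 0, "ay": 0, "az": 0},
    {"x": -0.35, "y": 0, "z": 0.2, "ax": 0, "ay": 0, "az": 0},
    {"x": -0.35, "y": 0, "z": 0.2, "ax": 0, "ay": 0, "az": 0},
    {"x": 0, "y": 0, "z": 0, "ax": 0, "ay": 0, "az": 0},
    {"x": 0, "y": 0, "z": 0, "ax": 0, "ay": 0, "az": 0}
  ]
}}

```text
time_s: 21.6
tool_pos: [0.5744, -0.3039, 0.0947]
tool_rot: [-180.0, -60.5, 75.0]
force: [0.5, 0.3, -1.7]
grip_width: 0.0516
grasp_force: 30.0
```

Emit:
{"fn": "jog_arm", "kwargs": {
  "motion": [
    {"x": -0.35, "y": 0, "z": 0.2, "ax": 0, "ay": 0, "az": 0},
    {"x": -0.35, "y": 0, "z": 0.2, "ax": 0, "ay": 0, "az": 0},
    {"x": -0.35, "y": 0, "z": 0.2, "ax": 0, "ay": 0, "az": 0},
    {"x": 0, "y": 0, "z": 0, "ax": 0, "ay": 0, "az": 0},
    {"x": 0, "y": 0, "z": 0, "ax": 0, "ay": 0, "az": 0}
  ]
}}

```text
time_s: 22.1
tool_pos: [0.5744, -0.3038, 0.0827]
tool_rot: [-180.0, -60.5, 75.0]
force: [0.2, 0.1, -1.4]
grip_width: 0.0515
grasp_force: 30.0
```

Emit:
{"fn": "jog_arm", "kwargs": {
  "motion": [
    {"x": -0.35, "y": 0, "z": 0.2, "ax": 0, "ay": 0, "az": 0},
    {"x": -0.35, "y": 0, "z": 0.2, "ax": 0, "ay": 0, "az": 0},
    {"x": -0.35, "y": 0, "z": 0.2, "ax": 0, "ay": 0, "az": 0},
    {"x": 0, "y": 0, "z": 0, "ax": 0, "ay": 0, "az": 0},
    {"x": 0, "y": 0, "z": 0, "ax": 0, "ay": 0, "az": 0}
  ]
}}

```text
time_s: 22.6
tool_pos: [0.5745, -0.3038, 0.0706]
tool_rot: [-180.0, -60.5, 75.0]
force: [-0.8, 0.5, -2.2]
grip_width: 0.0515
grasp_force: 30.0
```

```bash
python3 peg.py .071
```

```text
time_s 22.6
qpos [ 38.5011  52.242   17.5072  74.1433 -56.7331 103.0964  52.1219]
tool_pos [ 0.5745 -0.3038  0.0706]
tool_rot [-179.9657  -60.5265   74.9705]
force [-0.8306  0.5416 -2.1723]
grasp_force 30.0062
G [ 0.5702 -0.3197  0.0799]
delta tool cm [-0.79  0.04  0.42] down in tool [-0.871  0.     0.492]
```

Emit:
{"fn": "jog_arm", "kwargs": {
  "motion": [
    {"x": -0.26, "y": 0, "z": 0.15, "ax": 0, "ay": 0, "az": 0},
    {"x": -0.17, "y": 0, "z": 0.1, "ax": 0, "ay": 0, "az": 0},
    {"x": -0.09, "y": 0, "z": 0.05, "ax": 0, "ay": 0, "az": 0},
    {"x": 0, "y": 0, "z": 0, "ax": 0, "ay": 0, "az": 0},
    {"x": 0, "y": 0, "z": 0, "ax": 0, "ay": 0, "az": 0}
  ]
}}

```text
time_s: 23.1
tool_pos: [0.5746, -0.3038, 0.0648]
tool_rot: [180.0, -60.5, 75.0]
force: [0.1, -0.0, -2.1]
grip_width: 0.0519
grasp_force: 30.0
```

Emit:
{"fn": "jog_arm", "kwargs": {
  "motion": [
    {"x": -0.09, "y": 0, "z": 0.05, "ax": 0, "ay": 0, "az": 0},
    {"x": 0, "y": 0, "z": 0, "ax": 0, "ay": 0, "az": 0},
    {"x": -0.09, "y": 0, "z": 0.05, "ax": 0, "ay": 0, "az": 0},
    {"x": 0, "y": 0, "z": 0, "ax": 0, "ay": 0, "az": 0},
    {"x": 0, "y": 0, "z": 0, "ax": 0, "ay": 0, "az": 0}
  ]
}}

```text
time_s: 23.6
tool_pos: [0.5745, -0.3038, 0.0627]
tool_rot: [-180.0, -60.5, 75.0]
force: [1.1, 0.0, -1.1]
grip_width: 0.0517
grasp_force: 30.0
```

Emit:
{"fn": "jog_arm", "kwargs": {
  "motion": [
    {"x": -0.09, "y": 0, "z": 0.05, "ax": 0, "ay": 0, "az": 0},
    {"x": 0, "y": 0, "z": 0, "ax": 0, "ay": 0, "az": 0},
    {"x": -0.09, "y": 0, "z": 0.05, "ax": 0, "ay": 0, "az": 0},
    {"x": 0, "y": 0, "z": 0, "ax": 0, "ay": 0, "az": 0},
    {"x": 0, "y": 0, "z": 0, "ax": 0, "ay": 0, "az": 0}
  ]
}}

```text
time_s: 24.1
tool_pos: [0.5747, -0.3037, 0.0619]
tool_rot: [179.9, -60.6, 75.1]
force: [-1.1, -0.5, 4.0]
grip_width: 0.0514
grasp_force: 30.0
```

Emit:
{"fn": "jog_arm", "kwargs": {
  "motion": [
    {"x": -0.07, "y": 0, "z": 0.04, "ax": 0, "ay": 0, "az": 0},
    {"x": 0, "y": 0, "z": 0, "ax": 0, "ay": 0, "az": 0},
    {"x": 0, "y": 0, "z": 0, "ax": 0, "ay": 0, "az": 0},
    {"x": 0, "y": 0, "z": 0, "ax": 0, "ay": 0, "az": 0},
    {"x": 0, "y": 0, "z": 0, "ax": 0, "ay": 0, "az": 0}
  ]
}}

```text
time_s: 24.6
tool_pos: [0.5747, -0.3037, 0.0619]
tool_rot: [179.8, -60.6, 75.2]
force: [-2.0, -1.0, 7.2]
grip_width: 0.0515
grasp_force: 30.0
```

Emit:
{"fn": "jog_arm", "kwargs": {
  "motion": [
    {"x": 0, "y": 0, "z": 0, "ax": 0, "ay": 0, "az": 0},
    {"x": 0, "y": 0, "z": 0, "ax": 0, "ay": 0, "az": 0},
    {"x": 0, "y": 0, "z": 0, "ax": 0, "ay": 0, "az": 0},
    {"x": 0, "y": 0, "z": 0, "ax": 0, "ay": 0, "az": 0},
    {"x": 0, "y": 0, "z": 0, "ax": 0, "ay": 0, "az": 0}
  ],
  "claw": 1
}}

```text
time_s: 25.1
tool_pos: [0.5744, -0.3038, 0.0594]
tool_rot: [-179.9, -60.5, 74.9]
force: [0.6, 0.2, 0.7]
grip_width: 0.0826
grasp_force: 0.0
```

Emit:
{"fn": "jog_arm", "kwargs": {
  "motion": [
    {"x": 0, "y": 0, "z": 0, "ax": 0, "ay": 0, "az": 0},
    {"x": 0, "y": 0, "z": -1, "ax": 0, "ay": 0, "az": 0},
    {"x": 0, "y": 0, "z": -3, "ax": 0, "ay": 0, "az": 0},
    {"x": 0, "y": 0, "z": -3, "ax": 0, "ay": 0, "az": 0},
    {"x": 0, "y": 0, "z": -3, "ax": 0, "ay": 0, "az": 0}
  ]
}}

```text
time_s: 25.6
tool_pos: [0.5514, -0.3893, 0.11]
tool_rot: [-180.0, -60.5, 75.0]
force: [0.5, -0.5, -0.1]
grip_width: 0.0869
grasp_force: 0.0
```

```bash
python3 peg.py .071; python3 - <<'E'
from h import *
im={n:env.read_camera(n)[:,:,::-1] for n in("scene","side")}
c=[]
for n in im:
    u,v=proj(env.camera_params(n),[.575,-.25,.09])[0].astype(int)
    c.append(cv2.resize(im[n][max(v-60,0):v+60,max(u-60,0):u+60],(400,400),interpolation=cv2.INTER_CUBIC))
cv2.imwrite("pics/p2.png",np.hstack(c))
E
```

```text
time_s 25.6
qpos [ 44.3561  55.9065  18.8156  62.3312 -56.1433 111.5482  49.4425]
tool_pos [ 0.5514 -0.3893  0.11  ]
tool_rot [-179.9936  -60.4761   74.9915]
force [ 0.5168 -0.5362 -0.0907]
grasp_force 0.0
G [ 0.5472 -0.4053  0.1194]
delta tool cm [ 0.15  0.05 10.08] down in tool [-0.87   0.     0.493]
```

View pics/p2.png

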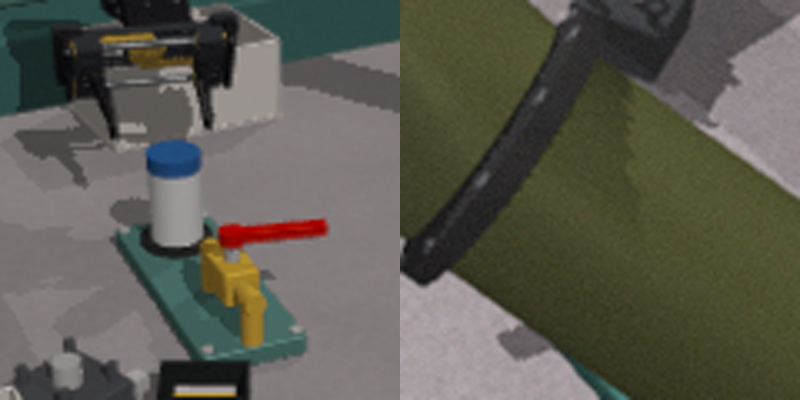

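The scene crop shows the cup sitting on the collar at (175,200), mouth down and upright, with the gripper clear. That was my 10th picture, so from here I work from numbers only.

Emit:
{"fn": "jog_arm", "kwargs": {
  "motion": [
    {"x": 2.6, "y": 0, "z": -1.5, "ax": 0, "ay": 0, "az": 0},
    {"x": 2.6, "y": 0, "z": -1.5, "ax": 0, "ay": 0, "az": 0},
    {"x": 2.6, "y": 0, "z": -1.5, "ax": 0, "ay": 0, "az": 0},
    {"x": 2.6, "y": 0, "z": -1.5, "ax": 0, "ay": 0, "az": 0},
    {"x": 2.6, "y": 0, "z": -1.5, "ax": 0, "ay": 0, "az": 0}
  ]
}}

```text
time_s: 26.2
tool_pos: [0.5518, -0.3885, 0.2599]
tool_rot: [-179.9, -60.5, 74.9]
force: [0.2, -0.2, -0.9]
grip_width: 0.0872
grasp_force: 0.0
```

Emit:
{"fn": "jog_arm", "kwargs": {
  "motion": [
    {"x": 0, "y": 0, "z": 0, "ax": 0, "ay": -7.5, "az": 0},
    {"x": 0, "y": 0, "z": 0, "ax": 0, "ay": -7.5, "az": 0},
    {"x": 0, "y": 0, "z": 0, "ax": 0, "ay": -7.5, "az": 0},
    {"x": 0, "y": 0, "z": 0, "ax": 0, "ay": -7.5, "az": 0},
    {"x": 0, "y": 0, "z": 0, "ax": 0, "ay": -7.5, "az": 0}
  ]
}}

```text
time_s: 26.7
tool_pos: [0.5515, -0.3895, 0.26]
tool_rot: [179.9, -22.7, 75.0]
force: [-0.1, 1.2, -0.4]
grip_width: 0.0873
grasp_force: 0.0
```

Emit:
{"fn": "jog_arm", "kwargs": {
  "motion": [
    {"x": 0, "y": 0, "z": 0, "ax": 0, "ay": -7.5, "az": 0},
    {"x": 0, "y": 0, "z": 0, "ax": 0, "ay": -7.5, "az": 0},
    {"x": 0, "y": 0, "z": 0, "ax": 0, "ay": -7.5, "az": 0},
    {"x": 0, "y": 0, "z": 0, "ax": 0, "ay": -0.5, "az": 0},
    {"x": 0, "y": 0, "z": 0, "ax": 0, "ay": 0, "az": 0}
  ]
}}

```text
time_s: 27.2
tool_pos: [0.5522, -0.3874, 0.2591]
tool_rot: [-180.0, -0.2, 75.2]
force: [-0.5, -1.0, 0.4]
grip_width: 0.0871
grasp_force: 0.0
```

```bash
cat > lever.py <<'E'
from fit import *
def redmask(im):
    b,g,r=[im[:,:,i].astype(int) for i in range(3)]; return ((r>110)&(r>2.2*g)&(r>2.2*b)).astype(np.float32)
def levfit(p,im,fish):
    m=redmask(im); n=m.sum()
    from scipy.optimize import differential_evolution
    def f(q):
        h=q[2]; d=np.array([np.cos(h),np.sin(h)]); e=np.array([-d[1],d[0]]); o=np.array(q[:2])
        P=[np.r_[o+d*a+e*b,z] for a in(-.007,.085) for b in(-.007,.007) for z in(.096,.108)]
        k=np.zeros(m.shape,np.uint8); cv2.fillConvexPoly(k,cv2.convexHull((proj(p,P,fish)*16).astype(np.int32)),1,cv2.LINE_8,4)
        return -(k*m).sum()/np.maximum(k,m).sum()
    r=differential_evolution(f,[(.55,.62),(-.2,-.13),(1.3,3.5)],seed=2,popsize=20,maxiter=120); return r.x[:2].round(4),np.degrees(r.x[2]).round(1),r.fun,n
E
python3 - <<'E'
from lever import *
for n in("scene0","side0","scene2"): print(n,levfit(env.camera_params(n[:-1]),cv2.imread(f"pics/{n}.png"),False))
o=env.get_obs()
for k in("time_s","qpos","tool_pos","tool_rot","force"):print(k,np.round(o[k],3))
E
```

```text
scene0 (array([ 0.5891, -0.1649]), np.float64(163.4), np.float64(-0.7188940048217773), np.float32(156.0))
side0 (array([ 0.5893, -0.1619]), np.float64(166.3), np.float64(-0.4264705777168274), np.float32(385.0))
scene2 (array([ 0.5889, -0.1642]), np.float64(165.6), np.float64(-0.7556561231613159), np.float32(169.0))
time_s 27.2
qpos [16.717 21.352 22.05  76.731 -8.045 83.498 23.47 ]
tool_pos [ 0.552 -0.387  0.259]
tool_rot [-1.79978e+02 -1.57000e-01  7.51560e+01]
force [-0.453 -1.036  0.429]
```

Emit:
{"fn": "jog_arm", "kwargs": {
  "motion": [
    {"x": 3, "y": 0, "z": 0, "ax": 0, "ay": 0, "az": 0},
    {"x": 3, "y": 0, "z": 0, "ax": 0, "ay": 0, "az": 0},
    {"x": 2, "y": 0, "z": 0, "ax": 0, "ay": 0, "az": 0},
    {"x": 0, "y": 0, "z": 0, "ax": 0, "ay": 0, "az": 0},
    {"x": 0, "y": 0, "z": 0, "ax": 0, "ay": 0, "az": 0}
  ]
}}

```text
time_s: 27.7
tool_pos: [0.571, -0.3146, 0.2585]
tool_rot: [-179.9, 0.0, 74.8]
force: [-0.9, -0.4, -0.6]
grip_width: 0.0869
grasp_force: 0.0
```

```bash
python3 - <<'E'
from lever import *
o=env.get_obs(); print(np.round(o["tool_pos"],4),np.round(o["tool_rot"],1))
p=env.camera_params("wrist"); im=env.read_camera("wrist")[:,:,::-1].copy(); cv2.imwrite("pics/w3.png",im)
print(levfit(p,im,True)); m=redmask(im); ys,xs=np.nonzero(m); print(xs.min(),xs.max(),ys.min(),ys.max())
print(fit(np.vstack([rect(.05,.13,.02,60)]),[(p,edge(im),True)],[.56,-.26,-.15],[.6,-.22,-.03]))
E
```

```text
[ 0.571  -0.3146  0.2585] [-179.9    0.    74.8]
(array([ 0.5883, -0.1665]), np.float64(161.5), np.float64(-0.7924123406410217), np.float32(1187.0))
154 242 33 55
(array([ 0.57855883, -0.24047431, -0.09252382]), np.float64(89.205810546875))
```

Emit:
{"fn": "jog_arm", "kwargs": {
  "motion": [
    {"x": 0, "y": 0, "z": 0, "ax": 0, "ay": 0, "az": -8},
    {"x": 0, "y": 0, "z": 0, "ax": 0, "ay": 0, "az": -8},
    {"x": 0, "y": 0, "z": 0, "ax": 0, "ay": 0, "az": -8},
    {"x": 0, "y": 0, "z": 0, "ax": 0, "ay": 0, "az": -8},
    {"x": 0, "y": 0, "z": 0, "ax": 0, "ay": 0, "az": -8}
  ],
  "claw": 0.15
}}

```text
time_s: 28.25
tool_pos: [0.5709, -0.315, 0.2589]
tool_rot: [-179.9, -0.0, 115.1]
force: [-0.4, -0.8, -0.8]
grip_width: 0.0553
grasp_force: 0.0
```

Emit:
{"fn": "jog_arm", "kwargs": {
  "motion": [
    {"x": 0, "y": 0, "z": 0, "ax": 0, "ay": 0, "az": -8},
    {"x": 0, "y": 0, "z": 0, "ax": 0, "ay": 0, "az": -8},
    {"x": 0, "y": 0, "z": 0, "ax": 0, "ay": 0, "az": -8},
    {"x": 0, "y": 0, "z": 0, "ax": 0, "ay": 0, "az": -8},
    {"x": 0, "y": 0, "z": 0, "ax": 0, "ay": 0, "az": -8}
  ]
}}

```text
time_s: 28.75
tool_pos: [0.5709, -0.315, 0.2588]
tool_rot: [-180.0, -0.0, 155.1]
force: [0.1, 0.4, 0.3]
grip_width: 0.0501
grasp_force: 0.0
```

Emit:
{"fn": "jog_arm", "kwargs": {
  "motion": [
    {"x": 0, "y": 0, "z": 0, "ax": 0, "ay": 0, "az": -8},
    {"x": 2.9, "y": 4.9, "z": 0, "ax": 0, "ay": 0, "az": 0},
    {"x": 2.9, "y": 4.9, "z": 0, "ax": 0, "ay": 0, "az": 0},
    {"x": 2.9, "y": 4.8, "z": 0, "ax": 0, "ay": 0, "az": 0},
    {"x": 0, "y": 0, "z": 0, "ax": 0, "ay": 0, "az": 0}
  ]
}}

```text
time_s: 29.25
tool_pos: [0.536, -0.1603, 0.2594]
tool_rot: [179.8, -0.1, 163.4]
force: [0.8, 0.3, 0.5]
grip_width: 0.0503
grasp_force: 0.0
```

```bash
cat > g.py <<'E'
from h import *
import sys
o=env.get_obs()
for k in("time_s","qpos","tool_pos","tool_rot","force"):print(k,np.round(o[k],4))
R=Rn.from_euler("xyz",o["tool_rot"],degrees=True).as_matrix()
h=np.radians(float(sys.argv[1])); T=np.array([.586+.06*np.cos(h),-.166+.06*np.sin(h),.083])
print("target",T.round(4),"delta tool cm",(100*R.T@(T-o["tool_pos"])).round(2))
E
python3 g.py 163
```

```text
time_s 29.25
qpos [10.5935  6.4796  3.8238 93.2174 -0.6905 80.3956 87.8863]
tool_pos [ 0.536  -0.1603  0.2594]
tool_rot [ 1.797535e+02 -8.720000e-02  1.633776e+02]
force [0.8288 0.284  0.4624]
target [ 0.5286 -0.1485  0.083 ] delta tool cm [ 1.02  0.85 17.65]
```

Emit:
{"fn": "jog_arm", "kwargs": {
  "motion": [
    {"x": 1, "y": 0.8, "z": 3, "ax": 0, "ay": 0, "az": 0},
    {"x": 0, "y": 0, "z": 3, "ax": 0, "ay": 0, "az": 0},
    {"x": 0, "y": 0, "z": 3, "ax": 0, "ay": 0, "az": 0},
    {"x": 0, "y": 0, "z": 3, "ax": 0, "ay": 0, "az": 0},
    {"x": 0, "y": 0, "z": 0, "ax": 0, "ay": 0, "az": 0}
  ]
}}

```text
time_s: 29.75
tool_pos: [0.5257, -0.1577, 0.1348]
tool_rot: [-179.9, -0.5, 162.8]
force: [-1.9, 0.4, -0.1]
grip_width: 0.0499
grasp_force: 0.0
```

```bash
python3 g.py 163
```

```text
time_s 29.75
qpos [ 10.5755   9.9923   3.6865 103.8027  -0.6649  66.7283  87.2365]
tool_pos [ 0.5257 -0.1577  0.1348]
tool_rot [-179.9451   -0.4995  162.7618]
force [-1.8674  0.3508 -0.0949]
target [ 0.5286 -0.1485  0.083 ] delta tool cm [-0.05  0.97  5.18]
```

Emit:
{"fn": "jog_arm", "kwargs": {
  "motion": [
    {"x": 0, "y": 0.5, "z": 0, "ax": 0, "ay": 0, "az": 0},
    {"x": 0, "y": 0.4, "z": 0, "ax": 0, "ay": 0, "az": 0},
    {"x": 0, "y": 0, "z": 0, "ax": 0, "ay": 0, "az": 0},
    {"x": 0, "y": 0, "z": 0, "ax": 0, "ay": 0, "az": 0},
    {"x": 0, "y": 0, "z": 0, "ax": 0, "ay": 0, "az": 0}
  ]
}}

```text
time_s: 30.25
tool_pos: [0.5324, -0.1472, 0.14]
tool_rot: [180.0, 0.1, 163.0]
force: [0.3, 0.6, -0.1]
grip_width: 0.0504
grasp_force: 0.0
```

```bash
python3 g.py 163; python3 - <<'E'
from lever import *
p=env.camera_params("wrist"); im=env.read_camera("wrist")[:,:,::-1].copy(); m=redmask(im); ys,xs=np.nonzero(m); print(len(xs),xs.min(),xs.max(),ys.min(),ys.max())
d=np.array([-.956,.292,0]);print(proj(p,np.array([.586,-.166,.108])+np.outer([.0,.03,.06,.085],d),True).round(0).tolist())
for r in range(ys.min(),ys.max()+1,12): print(r,xs[ys==r].min() if (ys==r).any() else None,xs[ys==r].max() if (ys==r).any() else None)
E
```

```text
time_s 30.25
qpos [  9.8098   9.7191   3.1924 103.4773  -0.5888  66.7387  86.1916]
tool_pos [ 0.5324 -0.1472  0.14  ]
tool_rot [1.799921e+02 8.040000e-02 1.630033e+02]
force [ 0.336   0.6011 -0.126 ]
target [ 0.5286 -0.1485  0.083 ] delta tool cm [ 0.34 -0.23  5.7 ]
2017 237 266 177 298
[[251.0, 288.0], [251.0, 254.0], [250.0, 215.0], [250.0, 180.0]]
177 243 258
189 241 260
201 241 260
213 242 260
225 242 260
237 242 260
249 242 260
261 None None
273 None None
285 237 266
297 245 259
```

Emit:
{"fn": "jog_arm", "kwargs": {
  "motion": [
    {"x": 0.3, "y": -0.2, "z": 1.5, "ax": 0, "ay": 0, "az": 0},
    {"x": 0, "y": 0, "z": 1.5, "ax": 0, "ay": 0, "az": 0},
    {"x": 0, "y": 0, "z": 1.5, "ax": 0, "ay": 0, "az": 0},
    {"x": 0, "y": 0, "z": 1.2, "ax": 0, "ay": 0, "az": 0},
    {"x": 0, "y": 0, "z": 0, "ax": 0, "ay": 0, "az": 0}
  ]
}}

```text
time_s: 30.8
tool_pos: [0.5269, -0.1475, 0.0797]
tool_rot: [-180.0, -0.3, 163.0]
force: [0.0, -0.0, -0.5]
grip_width: 0.05
grasp_force: 0.0
```

Emit:
{"fn": "jog_arm", "kwargs": {
  "motion": [
    {"x": 0, "y": 0, "z": 0, "ax": 0, "ay": 0, "az": 0},
    {"x": 0, "y": 0, "z": 0, "ax": 0, "ay": 0, "az": 0},
    {"x": 0, "y": 0, "z": 0, "ax": 0, "ay": 0, "az": 0},
    {"x": 0, "y": 0, "z": 0, "ax": 0, "ay": 0, "az": 0},
    {"x": 0, "y": 0, "z": 0, "ax": 0, "ay": 0, "az": 0}
  ],
  "claw": -0.45,
  "squeeze": 15
}}

```text
time_s: 31.3
tool_pos: [0.5288, -0.1481, 0.0826]
tool_rot: [180.0, 0.0, 163.0]
force: [0.5, -0.3, -0.3]
grip_width: 0.0247
grasp_force: 0.0
```

```bash
python3 g.py 163
```

```text
time_s 31.3
qpos [ 10.0472  12.6365   3.164  107.1636  -0.808   60.1766  86.5398]
tool_pos [ 0.5288 -0.1481  0.0826]
tool_rot [1.799879e+02 4.370000e-02 1.630037e+02]
force [ 0.5157 -0.2729 -0.3298]
target [ 0.5286 -0.1485  0.083 ] delta tool cm [ 0.01 -0.04 -0.04]
```

Emit:
{"fn": "jog_arm", "kwargs": {
  "motion": [
    {"x": 0, "y": 0, "z": 0, "ax": 0, "ay": 0, "az": 0},
    {"x": 0, "y": 0, "z": 0, "ax": 0, "ay": 0, "az": 0},
    {"x": 0, "y": 0, "z": 0, "ax": 0, "ay": 0, "az": 0},
    {"x": 0, "y": 0, "z": 0, "ax": 0, "ay": 0, "az": 0},
    {"x": 0, "y": 0, "z": 0, "ax": 0, "ay": 0, "az": 0}
  ],
  "claw": -1
}}

```text
time_s: 31.8
tool_pos: [0.5285, -0.1482, 0.0823]
tool_rot: [-180.0, -0.0, 163.0]
force: [-0.8, -1.2, 1.4]
grip_width: 0.0137
grasp_force: 15.0
```

Emit:
{"fn": "jog_arm", "kwargs": {
  "motion": [
    {"x": -0.016, "y": 0.435, "z": 0, "ax": 0, "ay": 0, "az": 4.16},
    {"x": -0.016, "y": 0.435, "z": 0, "ax": 0, "ay": 0, "az": 4.16},
    {"x": -0.016, "y": 0.435, "z": 0, "ax": 0, "ay": 0, "az": 4.16},
    {"x": -0.016, "y": 0.435, "z": 0, "ax": 0, "ay": 0, "az": 4.16},
    {"x": 0, "y": 0, "z": 0, "ax": 0, "ay": 0, "az": 0}
  ]
}}

```text
time_s: 32.3
tool_pos: [0.5362, -0.1322, 0.0822]
tool_rot: [-180.0, 0.0, 146.4]
force: [-0.5, -1.9, 1.3]
grip_width: 0.0138
grasp_force: 15.0
```

```bash
python3 g.py 146.4
```

```text
time_s 32.3
qpos [  7.2006  13.0152   4.3703 106.768   -1.1263  60.2469  68.3792]
tool_pos [ 0.5362 -0.1322  0.0822]
tool_rot [-1.799991e+02  1.250000e-02  1.463613e+02]
force [-0.535  -1.8985  1.2892]
target [ 0.536  -0.1328  0.083 ] delta tool cm [-0.02 -0.05 -0.08]
```

Emit:
{"fn": "jog_arm", "kwargs": {
  "motion": [
    {"x": -0.016, "y": 0.435, "z": 0, "ax": 0, "ay": 0, "az": 4.16},
    {"x": -0.016, "y": 0.435, "z": 0, "ax": 0, "ay": 0, "az": 4.16},
    {"x": -0.016, "y": 0.435, "z": 0, "ax": 0, "ay": 0, "az": 4.16},
    {"x": -0.016, "y": 0.435, "z": 0, "ax": 0, "ay": 0, "az": 4.16},
    {"x": 0, "y": 0, "z": 0, "ax": 0, "ay": 0, "az": 0}
  ]
}}

```text
time_s: 32.8
tool_pos: [0.5479, -0.1196, 0.0822]
tool_rot: [180.0, 0.0, 129.8]
force: [0.1, -1.5, 1.3]
grip_width: 0.0139
grasp_force: 15.0
```

Emit:
{"fn": "jog_arm", "kwargs": {
  "motion": [
    {"x": 0, "y": 0, "z": 0, "ax": 0, "ay": 0, "az": 0},
    {"x": 0, "y": 0, "z": 0, "ax": 0, "ay": 0, "az": 0},
    {"x": 0, "y": 0, "z": 0, "ax": 0, "ay": 0, "az": 0},
    {"x": 0, "y": 0, "z": 0, "ax": 0, "ay": 0, "az": 0},
    {"x": 0, "y": 0, "z": 0, "ax": 0, "ay": 0, "az": 0}
  ]
}}

```text
time_s: 33.3
tool_pos: [0.5477, -0.1197, 0.0823]
tool_rot: [180.0, 0.0, 129.7]
force: [0.8, -0.8, 1.6]
grip_width: 0.0137
grasp_force: 15.0
```

```bash
python3 g.py 129.7
```

```text
time_s 33.3
qpos [  4.5459  13.9331   5.7355 105.6674  -1.5816  60.4538  50.629 ]
tool_pos [ 0.5477 -0.1197  0.0823]
tool_rot [1.799880e+02 1.890000e-02 1.297357e+02]
force [ 0.7687 -0.7528  1.6094]
target [ 0.5477 -0.1198  0.083 ] delta tool cm [-0.01 -0.01 -0.07]
```

Now I release by opening a little, then lift straight up and move away.

Emit:
{"fn": "jog_arm", "kwargs": {
  "motion": [
    {"x": 0, "y": 0, "z": 0, "ax": 0, "ay": 0, "az": 0},
    {"x": 0, "y": 0, "z": 0, "ax": 0, "ay": 0, "az": 0},
    {"x": 0, "y": 0, "z": 0, "ax": 0, "ay": 0, "az": 0},
    {"x": 0, "y": 0, "z": 0, "ax": 0, "ay": 0, "az": 0},
    {"x": 0, "y": 0, "z": 0, "ax": 0, "ay": 0, "az": 0}
  ],
  "claw": -0.1
}}

```text
time_s: 33.8
tool_pos: [0.5476, -0.1193, 0.0821]
tool_rot: [180.0, -0.0, 129.7]
force: [-0.3, 0.7, -0.2]
grip_width: 0.0377
grasp_force: 0.0
```

Emit:
{"fn": "jog_arm", "kwargs": {
  "motion": [
    {"x": 0, "y": 0, "z": -1, "ax": 0, "ay": 0, "az": 0},
    {"x": 0, "y": 0, "z": -2, "ax": 0, "ay": 0, "az": 0},
    {"x": 0, "y": 0, "z": -3, "ax": 0, "ay": 0, "az": 0},
    {"x": 0, "y": 0, "z": -3, "ax": 0, "ay": 0, "az": 0},
    {"x": 0, "y": 0, "z": 0, "ax": 0, "ay": 0, "az": 0}
  ]
}}

```text
time_s: 34.3
tool_pos: [0.5507, -0.1201, 0.1779]
tool_rot: [179.6, 0.4, 129.7]
force: [1.1, -0.8, 0.5]
grip_width: 0.0393
grasp_force: 0.0
```

Emit:
{"fn": "jog_arm", "kwargs": {
  "motion": [
    {"x": 0, "y": 0, "z": -3, "ax": 0, "ay": 0, "az": 0},
    {"x": 0, "y": -3, "z": -3, "ax": 0, "ay": 0, "az": 0},
    {"x": 0, "y": -3, "z": 0, "ax": 0, "ay": 0, "az": 0},
    {"x": 0, "y": 0, "z": 0, "ax": 0, "ay": 0, "az": 0},
    {"x": 0, "y": 0, "z": 0, "ax": 0, "ay": 0, "az": 0}
  ]
}}

```text
time_s: 34.8
tool_pos: [0.5011, -0.1581, 0.2324]
tool_rot: [179.9, 0.0, 129.6]
force: [0.9, 0.8, 0.9]
grip_width: 0.039
grasp_force: 0.0
```

```bash
python3 - <<'E'
from lever import *
o=env.get_obs(); print(o["time_s"],np.round(o["tool_pos"],3),np.round(o["force"],2))
p=env.camera_params("wrist"); im=env.read_camera("wrist")[:,:,::-1].copy(); cv2.imwrite("pics/end_w.png",im); print("wrist",levfit(p,im,True))
ST_=ST; print(fit(rect(.05,.13,.02,60),[(p,edge(im),True)],[.565,-.255,-.15],[.59,-.225,-.03]))
ims={}
for n in("scene","side"):
    im=env.read_camera(n)[:,:,::-1].copy(); ims[n]=im; cv2.imwrite(f"pics/end_{n}.png",im); print(n,levfit(env.camera_params(n),im,False))
# cup blue top in scene: centroid vs expected
im=ims["scene"]; b,g,r=[im[:,:,i].astype(int) for i in range(3)]; m=(b>80)&(b>1.8*r); q=env.camera_params("scene")
e=proj(q,[.5705,-.32,.108])[0]; ys,xs=np.nonzero(m); k=np.hypot(xs-e[0],ys-e[1])<30; print("blue centroid",xs[k].mean(),ys[k].mean(),k.sum(),"expected",e)
E
```

```text
34.8 [ 0.501 -0.158  0.232] [0.93 0.81 0.89]
wrist (array([ 0.5885, -0.1634]), np.float64(132.5), np.float64(-0.7548666000366211), np.float32(1060.0))
(array([ 0.57551888, -0.24011593, -0.08807468]), np.float64(77.94528198242188))
scene (array([ 0.5877, -0.1645]), np.float64(125.6), np.float64(-0.7488788962364197), np.float32(171.0))
side (array([ 0.591 , -0.1643]), np.float64(131.3), np.float64(-0.4602888226509094), np.float32(399.0))
blue centroid 211.6546762589928 134.10791366906474 139 expected [211.876527   133.81152521]
```

```bash
python3 -c "
from cell import env
print(env.sign_off())"
```

```text
the job is handed in; nothing more can be done
None
```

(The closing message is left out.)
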